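# Load the speaker sound test and click the level lever up

## Robot

A 7-joint arm with a two-finger parallel gripper is mounted at the origin on the work surface. World frame = base frame: x ahead of the robot, y to its left, z up, the work surface at z = 0. Lengths are in m, angles in rad, forces in N, time in s.
With the tool pointing down it reaches from about 0.425 to 0.875 m from the base axis. Payload 4.7 kg.
Tool frame: the origin (TCP) lies midway between the tips of the shut fingers; the grasp point (between the pads) lies 19 mm behind it; z points along the fingers, y is the line along which they close (so a half turn about z gives the same grasp; the last joint's range is limited). The gripper opens to 87 mm and grips with 3 to 60 N. Pads are 19 mm wide; open, the fingers measure 117 mm over their backs; the gripper's body (75 mm by 190 mm) begins 51 mm behind the grasp point.
Start: joints at [1.129, 0.321, -0.07, 1.45, 0.023, 1.371, -0.057], TCP at [0.286, -0.584, 0.223] pointing down, gripper open.
Joint ranges: [-2.86, 2.86], [-0.3, 2.09], [-1.38, 1.24], [0.06, 2.45], [-1.56, 4.7], [0.09, 2.05], [-2.69, 2.69]. Speed limits (rad/s): [2.57, 2.57, 3.14, 3.14, 3.14, 3.14, 3.14].

## Interface

Orientations are given as a rotation vector (axis times angle).
In Python, from bench import ctrl gives the robot as it stands. The module is installed in compiled form; this text tells all that it offers.
- The arm moves only by the shell command python3 -m handwheel 'ROWS' [FORCE]. ROWS is JSON, a list of rows, each a list of 7 numbers: the finger opening in m, from 0 to 0.087, then the shift along the tool's x, y, z in m, then the turn, a rotation vector about the tool's x, y, z in degrees. A call has 1 to 12 rows; each row shifts and turns the commanded pose from where the row before left it, along the tool's axes as they then stand; what a row does not reach is not made up. A row lasts 1/8 s, in which the tool goes at most 62.5 mm and 10.7 degrees, less where a joint would pass 70% of its speed; a pose out of reach is approached as far as the arm can. A call is refused whole if a number of a shift passes 0.0625 or a number of a turn 10.7, either way. A call with a gripper value outside its range is refused whole. The fingers move at their own pace and stop on an object; FORCE is the grip in N (left out, the last holds). Time passes only in rows, so rows that do not move let the fingers close. It gives the time, the measured TCP pose, the force, the opening and the grip force at its end, in the units of the state.
- ctrl.get_state(): the state, without advancing time (a new reading comes with each control period).
- ctrl.get_image(name): name is "scene" or "top"; returns (picture, depth): 400x640x3 uint8, blue, green, red; 400x640 float32, m along the optical axis (not along the pixel's ray), 0 where there is no reading.
- ctrl.camera_info(name): a dict with "intrinsics" (3x3 intrinsics, pixels), "D" ([k1, k2, p1, p2, k3] as OpenCV has them; the pictures are not rectified), "R" (3x3) and "t" (3): a world point X has camera coordinates R X + t. Camera axes: x right, y down, z forward; pixel columns grow to the right and rows downward; lengths in m; the calibration is good to about 2 mm. A picture is of the moment at which its call begins. camera_info takes no time and is no camera call.
- ctrl.close_job(): hands the job in; it is judged then, once.
The state is a dict: "time": time; "joint_positions": joint angles; "qd": joint speeds; "joint_torque": joint torques, N m; "position": TCP position; "tool_rot": TCP orientation; "ft_force": force on the tool from outside, world axes, zero at the start; "torque": the same for the moment, N m; "grip_width": opening from 0.0 (shut) to 1.0 (fully open); "grip_force": force on a finger pad.
Only numpy, scipy, OpenCV 4.12 (cv2) and the standard library are available. Lean on these libraries where they do the work, as an engineer would, in place of code of your own. Each camera call takes 0.05 s, during which the arm holds its last target. There are 200 camera calls.

## Task

Lay every speaker that stands on the bench on its side in the green cradles of the sound-test rack, one to a cradle, grille end towards the microphone. Then click the amplifier's level lever up one notch at a time, letting it settle for about half a second in every notch, until it points at the green tab and never beyond it, and then press the red start button right down. Leave the things lying around on the bench where they are, and don't knock the bottle over.

Things in the scene. Friction and masses are not known exactly. Their poses are not given: they have to be found in the camera images.
- speaker_blue: blue cylinder speaker, 44 mm diameter, 98 mm long, 0.18 to 0.29 kg, upright at the start (may be absent). Origin at mid-length on its axis (49 mm up when upright, 22-23 mm when lying on the bench); z points along its axis from foot to grille. The foot is a square black rubber plate, 46 x 46 x 10 mm, that stops it rolling; the grille end is round and black
- speaker_blue_grille (a point): centre of the grille end face of the blue speaker, 49 mm from its origin along its z
- speaker_orange: orange cylinder speaker, 44 mm diameter, 98 mm long, 0.18 to 0.29 kg, upright at the start (may be absent). Origin at mid-length on its axis (49 mm up when upright, 22-23 mm when lying on the bench); z points along its axis from foot to grille. The foot is a square black rubber plate, 46 x 46 x 10 mm, that stops it rolling; the grille end is round and black
- speaker_orange_grille (a point): centre of the grille end face of the orange speaker, 49 mm from its origin along its z
- speaker_grey: grey cylinder speaker, 44 mm diameter, 98 mm long, 0.18 to 0.29 kg, upright at the start (may be absent). Origin at mid-length on its axis (49 mm up when upright, 22-23 mm when lying on the bench); z points along its axis from foot to grille. The foot is a square black rubber plate, 46 x 46 x 10 mm, that stops it rolling; the grille end is round and black
- speaker_grey_grille (a point): centre of the grille end face of the grey speaker, 49 mm from its origin along its z
- speaker_red: red cylinder speaker, 44 mm diameter, 98 mm long, 0.18 to 0.29 kg, upright at the start (may be absent). Origin at mid-length on its axis (49 mm up when upright, 22-23 mm when lying on the bench); z points along its axis from foot to grille. The foot is a square black rubber plate, 46 x 46 x 10 mm, that stops it rolling; the grille end is round and black
- speaker_red_grille (a point): centre of the grille end face of the red speaker, 49 mm from its origin along its z
- rack: fixed plywood rack 310 (x) x 130 (y) x 10 mm, origin mid underside; microphone at its +y end (y 160-225 mm, 80 mm high). Four green 90-degree V cradles at x -120, -40, 40, 120 mm: speakers lie along y, grille to +y, middle at y 0, 50 mm above the bench. Saddles 8 mm thick at y -28 and +28, 15-41 mm up, fingers fit between; the foot hangs outside the -y one (7 mm play)
- amp: grey test amplifier, fixed, 180 (x) x 250 (y) x 45 mm high, origin mid underside; lever and start button on its top. The lever's upright pivot is at its x = +50, y = -30 mm; the lever points from there towards the robot and sweeps from the +y to the -y side as its angle grows
- level_lever (a joint): lever angle in rad, grows counter-clockwise seen from above; clicks into notches 0.25 rad apart, marked by white lines: notch 0 at 0 (start) to notch 6 at 1.5. Takes about 4 N at the thumb piece to get over the hump halfway between two notches, then it snaps forward into the next by itself
- lever_thumb (a point): middle of the lever's upright black thumb piece with red top: 16 mm along the lever x 14 mm across x 48 mm high, from 58 to 106 mm above the bench, 80 mm from the pivot. Push it sideways or grip it across from above
- lever_pointer (a point): tip of the lever's red pointer, 100 mm from the pivot, 55 mm above the bench
- tab3: green tab at notch 3: the target if present (just one of tab3, tab4, tab5 is). A loose 60 g magnet 18 x 16 x 16 mm standing on the amplifier's top, 20 mm beyond its origin; origin: on the amplifier's top below the pointer's tip when the lever is in that notch; x points away from the pivot, y the way the lever moves as its angle grows
- tab4: green tab at notch 4: the target if present (just one of tab3, tab4, tab5 is). A loose 60 g magnet 18 x 16 x 16 mm standing on the amplifier's top, 20 mm beyond its origin; origin: on the amplifier's top below the pointer's tip when the lever is in that notch; x points away from the pivot, y the way the lever moves as its angle grows
- tab5: green tab at notch 5: the target if present (just one of tab3, tab4, tab5 is). A loose 60 g magnet 18 x 16 x 16 mm standing on the amplifier's top, 20 mm beyond its origin; origin: on the amplifier's top below the pointer's tip when the lever is in that notch; x points away from the pivot, y the way the lever moves as its angle grows
- start (a joint): the red start button's travel in m: 0 up, 0.006 fully down, springs back, 5 N fully down
- start_top (a point): centre of the red start button's top face (32 mm diameter), faces up
- cleaner: small cleaner bottle, bystander, 56 mm diameter, 110 mm tall, origin under its middle
- tape_roll: green roll of tape, bystander, 96 mm diameter, 50 mm high, origin under its middle
- driver_a: loose black speaker driver disc, bystander, 68 mm diameter, 17 mm high, origin under its middle
- driver_b: loose black speaker driver disc, bystander, 68 mm diameter, 17 mm high, origin under its middle
- screwdriver: screwdriver lying on the bench, bystander, origin near the middle of its underside, x along it

How it is judged:
On the way, in this order (a step that is already met when the one before it is completed fails the run):
1. every speaker lies in a cradle of the rack, grille end to the microphone, released ((x of speaker_blue in the frame of rack between -0.13 and -0.11 m or x of speaker_blue in the frame of rack between -0.05 and -0.03 m or x of speaker_blue in the frame of rack between 0.03 and 0.05 m or x of speaker_blue in the frame of rack between 0.11 and 0.13 m) and y of speaker_blue in the frame of rack between -0.012 and 0.012 m and z of speaker_blue in the frame of rack between 0.043 and 0.057 m and angle between the z axis of each of speaker_blue, speaker_orange, speaker_grey, speaker_red and the y axis of rack, either way round below 0.12 rad and y of each of speaker_blue_grille, speaker_orange_grille, speaker_grey_grille, speaker_red_grille in the frame of rack above 0.03 m and linear speed of each of speaker_blue, speaker_orange, speaker_grey, speaker_red below 0.03 m/s and contact force between each of speaker_blue, speaker_orange, speaker_grey, speaker_red and the fingers below 0.1 N and (x of speaker_orange in the frame of rack between -0.13 and -0.11 m or x of speaker_orange in the frame of rack between -0.05 and -0.03 m or x of speaker_orange in the frame of rack between 0.03 and 0.05 m or x of speaker_orange in the frame of rack between 0.11 and 0.13 m) and y of speaker_orange in the frame of rack between -0.012 and 0.012 m and z of speaker_orange in the frame of rack between 0.043 and 0.057 m and (x of speaker_grey in the frame of rack between -0.13 and -0.11 m or x of speaker_grey in the frame of rack between -0.05 and -0.03 m or x of speaker_grey in the frame of rack between 0.03 and 0.05 m or x of speaker_grey in the frame of rack between 0.11 and 0.13 m) and y of speaker_grey in the frame of rack between -0.012 and 0.012 m and z of speaker_grey in the frame of rack between 0.043 and 0.057 m and (x of speaker_red in the frame of rack between -0.13 and -0.11 m or x of speaker_red in the frame of rack between -0.05 and -0.03 m or x of speaker_red in the frame of rack between 0.03 and 0.05 m or x of speaker_red in the frame of rack between 0.11 and 0.13 m) and y of speaker_red in the frame of rack between -0.012 and 0.012 m and z of speaker_red in the frame of rack between 0.043 and 0.057 m), for 0.2 s.
2. the lever has settled in notch 1 (0.3 s) (value of joint level_lever between 0.19 and 0.31 rad), for 0.3 s.
3. the lever has settled in notch 2 (0.3 s) (value of joint level_lever between 0.44 and 0.56 rad), for 0.3 s.
4. the lever has settled in notch 3 (0.3 s) (value of joint level_lever between 0.69 and 0.81 rad), for 0.3 s.
5. if the green tab is at notch 4: the lever has settled at the tab (0.3 s) (y of lever_pointer in the frame of tab4 between -0.006 and 0.006 m), for 0.3 s.
6. if the green tab is at notch 5: the lever has settled in the notch before it (0.3 s) (y of lever_pointer in the frame of tab5 between -0.0307 and -0.0187 m), for 0.3 s.
7. if the green tab is at notch 5: the lever has settled at the tab (0.3 s) (y of lever_pointer in the frame of tab5 between -0.006 and 0.006 m), for 0.3 s.
8. the start button is pressed down (value of joint start above 0.0045 m), for 0.05 s.
At the end, for the whole second after the job is handed in: each speaker: middle within 10 mm (rack x), 12 mm (y), 7 mm (z) of a cradle's rest point, axis within 0.12 rad of rack y, grille to the microphone, at rest, released; lever pointer within 6 mm (along its arc) of the green tab, itself unmoved (8 mm); start button was pressed over 4.5 mm and let go (all of step 1 and all of step 5 and all of step 7 and y of lever_pointer in the frame of tab3 between -0.006 and 0.006 m and distance of each of tab3, tab4, tab5 from where it was at the start of the episode below 0.008 m and value of joint start below 0.002 m); the robot touches nothing.
It fails at once if the lever goes beyond the green tab (more than 13 mm past it, over half a notch) (y of lever_pointer in the frame of tab3 above 0.0135 m or y of lever_pointer in the frame of tab4 above 0.0135 m or y of lever_pointer in the frame of tab5 above 0.0135 m).
It fails at once if the bottle is knocked over (angle between cleaner's own z axis and vertical above 0.6 rad).
It fails at once if the tape roll, a loose driver or the screwdriver is shoved more than 60 mm away (distance of any of tape_roll, driver_a, driver_b, screwdriver from where it was at the start of the episode above 0.06 m).
Of speaker_blue, speaker_orange, speaker_grey, speaker_red only 3 to 4 are there at a start; the rules pass over those that are not, and their reading is None.
Of tab3, tab4, tab5 only 1 to 1 are there at a start; the rules pass over those that are not, and their reading is None.
At some moment in a run one of speaker_blue, speaker_orange, speaker_grey, speaker_red may be knocked a few centimetres aside while the robot is not near it.
Once in a run the grip may slacken for a moment while it holds something.
It also fails if it takes over 210 s, if anything falls off the work surface, if the arm or the gripper's body presses on something with over 40 N, if the wrist force passes 120 N, or if a joint passes its speed limit or range.

## Working session

There is one attempt and no reset: what is moved stays moved. The work goes in short steps, Python scripts to look and compute and a shell command to move; the robot and the scene stay as the last step left them, time stands still between calls to the robot, and variables do not carry over. Pictures are saved under pics/ and viewed, at most 14 in all, crops included, and the job is handed in when it is done.

```bash
mkdir -p pics; cat > h.py <<'E'
import numpy as np, cv2
from bench import ctrl
from scipy.spatial.transform import Rotation as Rn
def cam(n):
    c=ctrl.camera_info(n); return np.array(c["intrinsics"]),np.array(c["D"]),np.array(c["R"]),np.array(c["t"])
def ray(n,uv):
    K,D,R,t=cam(n); p=cv2.undistortPoints(np.array(uv,float).reshape(-1,1,2),K,D).reshape(-1,2)
    d=np.c_[p,np.ones(len(p))]@R; return -R.T@t,d
def plane(n,uv,z):
    o,d=ray(n,uv); return o+d*((z-o[2])/d[:,2])[:,None]
def cloud(n,dep):
    v,u=np.mgrid[0:400,0:640]; K,D,R,t=cam(n)
    p=cv2.undistortPoints(np.c_[u.ravel(),v.ravel()].astype(float).reshape(-1,1,2),K,D).reshape(-1,2)
    P=(np.c_[p,np.ones(len(p))]*dep.reshape(-1,1)-t)@R
    P[dep.ravel()==0]=np.nan
    return P.reshape(400,640,3)
def st():
    s=ctrl.get_state(); print({k:np.round(s[k],4).tolist() for k in("time","position","tool_rot","joint_positions","ft_force","grip_width","grip_force")}); print(np.round(Rn.from_rotvec(s["tool_rot"]).as_matrix(),3).tolist()); return s
E
python3 - <<'E'
from h import *
for n in("scene","top"):
    im,d=ctrl.get_image(n); cv2.imwrite(f"pics/{n}0.png",im); np.savez(f"{n}0.npz",im=im,d=d)
    K,D,R,t=cam(n); print(n,K.round(1).tolist(),(-R.T@t).round(3),R[2].round(3))
st()
E
```

```text
scene [[426.0, 0.0, 319.2], [0.0, 426.0, 201.2], [0.0, 0.0, 1.0]] [ 1.138 -0.048  0.816] [-0.619 -0.03  -0.785]
top [[486.8, 0.0, 324.9], [0.0, 486.8, 197.9], [0.0, 0.0, 1.0]] [ 0.401 -0.097  1.481] [ 0.105  0.011 -0.994]
{'time': 0.1, 'position': [0.2858, -0.5832, 0.2216], 'tool_rot': [-3.0587, -0.7094, 0.0008], 'joint_positions': [1.1291, 0.3217, -0.0701, 1.4516, 0.0226, 1.3708, -0.0569], 'ft_force': [-0.4123, 0.7345, -1.2138], 'grip_width': 1.0046, 'grip_force': 0.0}
[[0.898, 0.44, -0.001], [0.44, -0.898, 0.002], [-0.0, -0.002, -1.0]]
```

View pics/scene0.png

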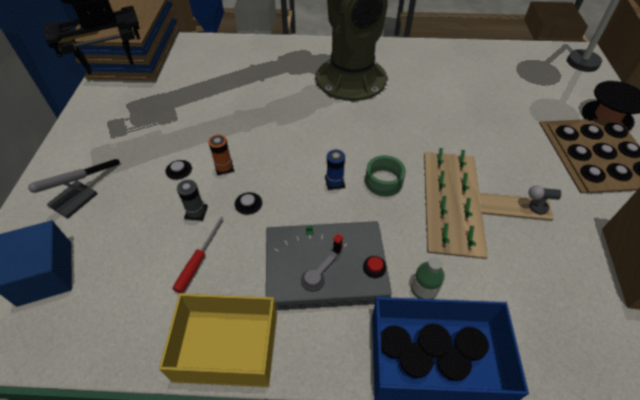

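View pics/top0.png

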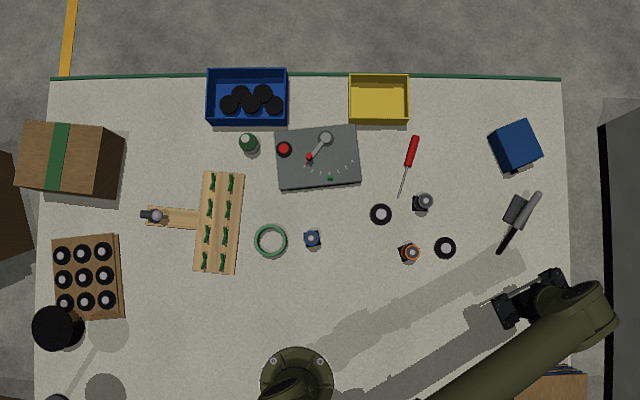

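```bash
python3 - <<'E'
from h import *
z=np.load("top0.npz"); im,d=z["im"],z["d"]; P=cloud("top",d); hsv=cv2.cvtColor(im,cv2.COLOR_BGR2HSV)
zz=np.load("scene0.npz"); im2,d2=zz["im"],zz["d"]; P2=cloud("scene",d2); hsv2=cv2.cvtColor(im2,cv2.COLOR_BGR2HSV)
big=cv2.resize(im[120:290,180:470],None,fx=2.7,fy=2.7,interpolation=cv2.INTER_CUBIC); cv2.imwrite("pics/topcrop.png",big)
b2=cv2.resize(im2[130:310,160:490],None,fx=2.4,fy=2.4,interpolation=cv2.INTER_CUBIC); cv2.imwrite("pics/scenecrop.png",b2)
print("bench z",np.nanmedian(P[280:290,300:400,2]),np.nanmedian(P2[110:130,200:300,2]))
# speakers by height 3D from both clouds
for nm,(x0,x1,y0,y1) in dict(blue=(295,330,222,258),orange=(393,425,237,268),grey=(405,440,186,218)).items():
    q=P[y0:y1,x0:x1].reshape(-1,3); t=q[(q[:,2]>.085)&(q[:,2]<.11)]; 
    print(nm,len(t),((np.nanmin(t,0)+np.nanmax(t,0))/2).round(4),np.nanmean(t,0).round(4),(np.nanmax(t,0)-np.nanmin(t,0)).round(3))
    c=np.nanmean(t,0)
    q=P2.reshape(-1,3); m=(np.hypot(q[:,0]-c[0],q[:,1]-c[1])<.05)&(q[:,2]>.09)&(q[:,2]<.11)
    t=q[m]; print("  scene top",m.sum(),t.mean(0).round(4),(t.max(0)-t.min(0)).round(3))
def comps(hs,m,Pc,n,mina):
    k,l,s,c=cv2.connectedComponentsWithStats(m.astype(np.uint8))
    for i in range(1,k):
        if s[i,4]>=mina: print(n,c[i].round(1),s[i,4],np.nanmedian(Pc[l==i],0).round(4))
H,S,V=[hsv[...,i].astype(int) for i in range(3)]
m=(H>45)&(H<85)&(S>90)&(V>30); m[:100]=0;m[290:]=0; m[:,:180]=0; comps(hsv,m,P,"green top",4)
m=((H<5)|(H>172))&(S>150)&(V>70); m[:100]=0; comps(hsv,m,P,"red top",8)
H,S,V=[hsv2[...,i].astype(int) for i in range(3)]
m=(H>45)&(H<85)&(S>90)&(V>30); m[:130]=0;m[290:]=0; comps(hsv2,m,P2,"green sc",8)
m=((H<5)|(H>172))&(S>150)&(V>70); comps(hsv2,m,P2,"red sc",8)
# rack/amp by height mask
for n,(x0,x1,y0,y1),(za,zb),zp in(("rack",(180,255,160,285),(.005,.014),.01),("amp",(265,370,115,200),(.038,.052),.045)):
    h=P[...,2]; mk=np.zeros(h.shape,np.uint8); mk[y0:y1,x0:x1]=((h>za)&(h<zb))[y0:y1,x0:x1]
    mk=cv2.morphologyEx(mk,cv2.MORPH_CLOSE,np.ones((9,9))); mk=cv2.morphologyEx(mk,cv2.MORPH_OPEN,np.ones((3,3)))
    cs,_=cv2.findContours(mk,cv2.RETR_EXTERNAL,cv2.CHAIN_APPROX_NONE); c=max(cs,key=cv2.contourArea)
    w=plane("top",c.reshape(-1,2),zp)[:,:2]*1000; r=cv2.minAreaRect(w.astype(np.float32)); print(n,np.round(r[0],1),np.round(r[1],1),round(r[2],2), cv2.boundingRect(c))
E
```

```text
bench z -0.0011834876319428513 0.0004368142312423405
blue 193 [ 0.4336 -0.0411  0.0958] [ 0.4337 -0.0406  0.0969] [0.043 0.043 0.02 ]
  scene top 240 [ 0.4386 -0.0417  0.0976] [0.044 0.043 0.012]
orange 202 [ 0.3956 -0.3286  0.0949] [ 0.3946 -0.3291  0.0965] [0.043 0.043 0.018]
  scene top 220 [ 0.4    -0.3285  0.0977] [0.047 0.042 0.012]
grey 194 [ 0.5431 -0.3698  0.0946] [ 0.5428 -0.3693  0.0963] [0.041 0.045 0.019]
  scene top 283 [ 0.5473 -0.3682  0.0974] [0.043 0.044 0.011]
green top [248.6 143.2] 155 [0.7068 0.1426 0.0755]
green top [212.3 181.2] 44 [0.6044 0.262  0.0299]
green top [230.2 182.4] 49 [0.602  0.207  0.0283]
green top [329.7 177.7] 29 [ 0.6119 -0.0954  0.0508]
green top [209.3 207.2] 47 [0.5242 0.2687 0.0279]
green top [227.3 209.1] 51 [0.5191 0.2133 0.0292]
green top [206.3 233.9] 48 [0.4427 0.2764 0.0271]
green top [224.3 235.6] 59 [0.4372 0.22   0.0304]
green top [263.  232.4] 37 [0.4531 0.1082 0.0444]
green top [280.8 230.9] 8 [0.453  0.0491 0.0507]
green top [284.7 235.8] 6 [0.44   0.0375 0.0432]
green top [285.8 240.8] 4 [0.4255 0.0359 0.0158]
green top [272.
[... 585 characters left out ...]
sc [390.2 168.5] 8 [0.3937 0.0985 0.0155]
green sc [441.5 179.7] 53 [0.4334 0.219  0.0287]
green sc [464.6 182. ] 55 [0.4381 0.2749 0.0284]
green sc [443.3 205.5] 61 [0.5145 0.2127 0.0273]
green sc [467.5 208.3] 64 [0.5198 0.2679 0.0282]
green sc [445.1 234. ] 76 [0.5946 0.2059 0.0283]
green sc [309.  229.6] 54 [ 0.6168 -0.0948  0.0529]
green sc [470.6 236.4] 70 [0.5969 0.2616 0.0265]
green sc [428.6 277.6] 363 [0.7347 0.1425 0.0758]
red sc [337.8 238.4] 54 [ 0.6711 -0.033   0.1066]
red sc [188.5 271. ] 463 [ 0.7115 -0.3439  0.0228]
red sc [375.1 263.4] 178 [0.7014 0.0436 0.0662]
rack [479.4 254.2] [351.2 221.1] 1.35 (180, 165, 72, 116)
amp [691.7 -54.2] [207.8 250. ] 5.95 (275, 121, 87, 69)
```

View pics/topcrop.png

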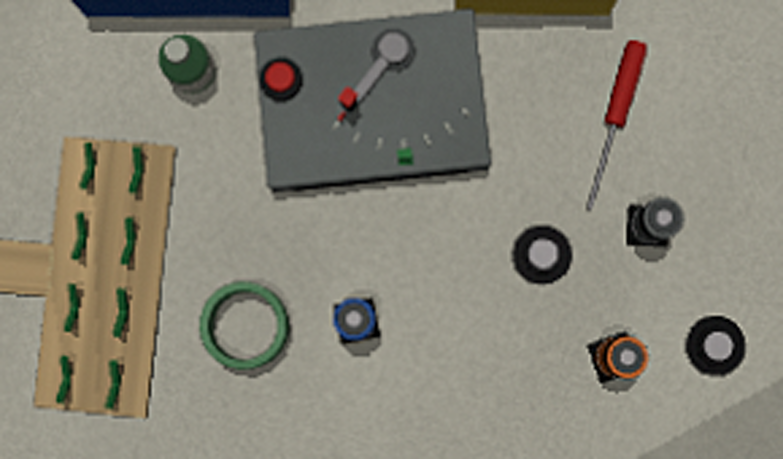

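View pics/scenecrop.png

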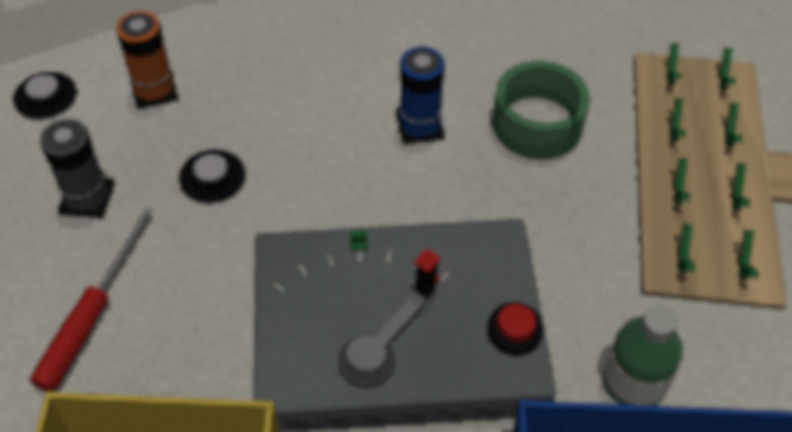

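```bash
python3 - <<'E'
from h import *
z={n:np.load(n+"0.npz") for n in("top","scene")}
def rect(n,m,zp,lab):
    m=cv2.morphologyEx(m.astype(np.uint8),cv2.MORPH_CLOSE,np.ones((9,9))); m=cv2.morphologyEx(m,cv2.MORPH_OPEN,np.ones((25,15) if lab=="rack" else (5,5)))
    cs,_=cv2.findContours(m,cv2.RETR_EXTERNAL,cv2.CHAIN_APPROX_NONE); c=max(cs,key=cv2.contourArea)
    w=plane(n,c.reshape(-1,2),zp)[:,:2]*1000; r=cv2.minAreaRect(w.astype(np.float32)); print(lab,n,np.round(r[0],1),np.round(r[1],1),round(r[2],2),cv2.boundingRect(c))
rois={"top":dict(rack=(180,255,160,285),amp=(265,370,115,200)),"scene":dict(rack=(415,490,145,260),amp=(255,395,215,310))}
for n in z:
    im=z[n]["im"]; hsv=cv2.cvtColor(im,cv2.COLOR_BGR2HSV).astype(int); H,S,V=[hsv[...,i] for i in range(3)]
    for lab,zp in(("rack",.01),("amp",.045)):
        x0,x1,y0,y1=rois[n][lab]; roi=np.zeros(H.shape,bool); roi[y0:y1,x0:x1]=1
        if lab=="rack": m=roi&(H>8)&(H<24)&(S>75)&(V>60)
        else:
            P=cloud(n,z[n]["d"]); m=roi&(P[...,2]>.035)&(P[...,2]<.11)
        rect(n,m,zp,lab)
# marks, pivot, tab via top crop pixels (crop/2.7+offset)
px=np.array([[337,126],[357,137],[380,143],[428,138],[449,127],[467,110]])/2.7+[180,120]
w=plane("top",px,.045); print("marks",w.round(3).tolist())
px=np.array([[446,275],[389,256],[331,260],[302,270],[279,287]])/2.4+[160,130]
w=plane("scene",px,.045); print("marks sc",w.round(3).tolist())
for n,t in(("top",(393/2.7+180,48/2.7+120)),("scene",(366/2.4+160,352/2.4+130))):
    print("pivot",plane(n,[t],.06).round(4))
print("tab",plane("top",[(329.7,177.7)],.058).round(4),plane("scene",[(309,229.6)],.055).round(4))
print("thumb",plane("top",[(308.5,155.6)],.104).round(4),plane("scene",[(337.8,238.4)],.103).round(4))
print("button",plane("top",[(283.1,147.9)],.062).round(4),plane("scene",[(375.1,263.4)],.062).round(4))
print("drivers",plane("top",[(381,214),(445,248)],.017).round(3), "bottle",plane("top",[(248.6,143.2)],.08).round(3))
E
```

```text
rack top [481. 249.] [137.4 307.1] 85.44 (195, 172, 47, 101)
amp top [688.9 -54.9] [220.7 316. ] 0.25 (265, 117, 105, 73)
rack scene [484.6 246.5] [132.8 311.4] 83.78 (426, 154, 58, 102)
amp scene [691.3 -59.1] [205.1 271.9] 2.56 (255, 222, 140, 88)
marks [[0.646, -0.02, 0.045], [0.634, -0.042, 0.045], [0.627, -0.068, 0.045], [0.633, -0.121, 0.045], [0.646, -0.144, 0.045], [0.665, -0.164, 0.045]]
marks sc [[0.646, -0.015, 0.045], [0.628, -0.066, 0.045], [0.634, -0.118, 0.045], [0.646, -0.143, 0.045], [0.665, -0.162, 0.045]]
pivot [[ 0.731  -0.0814  0.06  ]]
pivot [[ 0.7334 -0.0807  0.06  ]]
tab [[ 0.6111 -0.0945  0.058 ]] [[ 0.6175 -0.0948  0.055 ]]
thumb [[ 0.6681 -0.0332  0.104 ]] [[ 0.669  -0.0332  0.103 ]]
button [[0.6992 0.0447 0.062 ]] [[0.6989 0.0441 0.062 ]]
drivers [[ 0.508 -0.25   0.017]
 [ 0.406 -0.444  0.017]] bottle [[0.709 0.145 0.08 ]]
```

```bash
python3 -m handwheel '[[0.066,0,0,-0.03,0,0,10],[0.066,0,0,-0.03,0,0,10],[0.066,0,0,-0.03,0,0,10],[0.066,0,0,0,0,0,10],[0.066,0,0,0,0,0,10],[0.066,0,0,0,0,0,10]]' 20; python3 -c "
from h import *; st()"
```

```text
time: 0.85
position: [0.286, -0.5834, 0.312]
tool_rot: [-3.002, 0.924, 0.001]
ft_force: [0.9, -0.4, 0.3]
grip_width: 0.761
grip_force: 0.0
{'time': 0.85, 'position': [0.286, -0.5834, 0.312], 'tool_rot': [-3.002, 0.924, 0.0011], 'joint_positions': [1.0271, 0.2958, 0.0616, 1.3077, -0.0179, 1.5396, -1.0813], 'ft_force': [0.9041, -0.3994, 0.2888], 'grip_width': 0.7613, 'grip_force': 0.0}
[[0.827, -0.562, -0.0], [-0.562, -0.827, 0.001], [-0.001, -0.0, -1.0]]
```

```bash
cat >> h.py <<'E'
def pose(az,th):  # x_t azimuth (deg) when down, tilt about +y_t
    a=np.radians(az); x=np.array([np.cos(a),np.sin(a),0]); z=np.array([0,0,-1.]); y=np.cross(z,x)
    return np.c_[x,y,z]@Rn.from_euler("y",th,degrees=True).as_matrix()
def go(R1,g,back=0,s=None):  # g = grasp point world; prints what to move
    s=s or ctrl.get_state(); R0=Rn.from_rotvec(s["tool_rot"]).as_matrix(); p=np.array(s["position"])
    t=np.array(g)+R1[:,2]*(.019-back); d=t-p
    print("target",t.round(4),"rot(tool,deg)",np.degrees(Rn.from_matrix(R0.T@R1).as_rotvec()).round(2),"shift now mm",(R0.T@d*1000).round(1),"shift after rot mm",(R1.T@d*1000).round(1))
E
python3 - <<'E'
from h import *
s=ctrl.get_state()
R0=Rn.from_rotvec(s["tool_rot"]).as_matrix()
t=np.array([.45,-.36,.30])-s["position"]
print("to above orange outward, shift now", (R0.T@t*1000).round(1))
go(pose(140.4,0),[.397,-.329,.052],.2)
E
python3 -m handwheel '[[0.066,0,0,0,0,0,-10.5],[0.066,0,0,0,0,0,-10.5],[0.066,0,0,0,0,0,-10.5],[0.066,0,0,0,0,0,-10.5],[0.066,0,0,0,0,0,-10.5],[0.066,0,0,0,0,0,-10.5],[0.066,0,0,0,0,0,-10.5],[0.066,0,0,0,0,0,-10.5],[0.066,0,0,0,0,0,-10.5],[0.066,0,0,0,0,0,-10.5],[0.066,0,0,0,0,0,-10.5],[0.066,0,0,0,0,0,-10.5]]'
python3 -m handwheel '[[0.066,0,0,0,0,0,-10.5],[0.066,0,0,0,0,0,-10.5],[0.066,0,0,0,0,0,-10.5],[0.066,0,0,0,0,0,-10.5],[0.066,0,0,0,0,0,-6],[0.066,0,0,0,0,0,0]]'
python3 - <<'E'
from h import *
s=st(); R0=Rn.from_rotvec(s["tool_rot"]).as_matrix()
go(pose(140.4,70),[.397,-.329,.052],.13)
E
```

```text
to above orange outward, shift now [  10.  -277.    12.1]
target [ 0.397 -0.329  0.233] rot(tool,deg) [-8.0000e-02 -3.0000e-02 -1.7461e+02] shift now mm [ -51.2 -272.8   79.2] shift after rot mm [ 76.7 266.8  79. ]
time: 2.35
position: [0.286, -0.5834, 0.3119]
tool_rot: [-2.172, -2.268, -0.001]
ft_force: [-0.0, -0.5, 1.2]
grip_width: 0.757
grip_force: 0.0
time: 3.1
position: [0.2859, -0.5835, 0.312]
tool_rot: [-1.073, -2.952, -0.001]
ft_force: [-0.0, 0.6, -0.5]
grip_width: 0.755
grip_force: 0.0
{'time': 3.1, 'position': [0.2859, -0.5835, 0.312], 'tool_rot': [-1.0731, -2.952, -0.0011], 'joint_positions': [1.3047, 0.3139, -0.3055, 1.2956, 0.0929, 1.5468, 1.8844], 'ft_force': [-0.0141, 0.609, -0.4934], 'grip_width': 0.7555, 'grip_force': 0.0}
[[-0.767, 0.642, -0.0], [0.642, 0.767, 0.001], [0.001, 0.0, -1.0]]
target [ 0.4774 -0.3955  0.09  ] rot(tool,deg) [ 0.24 69.95 -0.29] shift now mm [-26.2 267.  222.1] shift after rot mm [-218.1  266.9   50. ]
```

```bash
python3 -m handwheel '[[0.066,-0.006,0.053,0,0,0,0],[0.066,-0.006,0.053,0,0,0,0],[0.066,-0.006,0.053,0,0,0,0],[0.066,-0.006,0.053,0,0,0,0],[0.066,-0.002,0.055,0,0,0,0],[0.066,0,0,0,0,10,0],[0.066,0,0,0,0,10,0],[0.066,0,0,0,0,10,0],[0.066,0,0,0,0,10,0],[0.066,0,0,0,0,10,0],[0.066,0,0,0,0,10,0],[0.066,0,0,0,0,10,0]]'; python3 - <<'E'
from h import *
s=st()
go(pose(140.4,70),[.397,-.329,.052],.13)
E
```

```text
time: 4.6
position: [0.4485, -0.3838, 0.3648]
tool_rot: [-0.985, -2.594, -0.218]
ft_force: [1.0, -1.4, -1.5]
grip_width: 0.761
grip_force: 0.0
{'time': 4.6, 'position': [0.4485, -0.3838, 0.3648], 'tool_rot': [-0.9852, -2.594, -0.218], 'joint_positions': [0.7505, 0.4901, -0.1134, 0.9972, 0.0038, 2.0446, 1.4858], 'ft_force': [1.0039, -1.4258, -1.5], 'grip_width': 0.7605, 'grip_force': 0.0}
[[-0.694, 0.666, -0.273], [0.611, 0.746, 0.265], [0.38, 0.017, -0.925]]
target [ 0.4774 -0.3955  0.09  ] rot(tool,deg) [ 2.33 47.65 -0.83] shift now mm [-131.7    5.7  243.2] shift after rot mm [-268.4    9.4   66.1]
```

```bash
cat > kin.py <<'E'
import numpy as np, itertools
from scipy.optimize import least_squares
from scipy.spatial.transform import Rotation as Rn
J=[[1.1291,.3217,-.0701,1.4516,.0226,1.3708,-.0569],[1.0271,.2958,.0616,1.3077,-.0179,1.5396,-1.0813],[1.3047,.3139,-.3055,1.2956,.0929,1.5468,1.8844],[.7505,.4901,-.1134,.9972,.0038,2.0446,1.4858]]
P=[[.2858,-.5832,.2216],[.286,-.5834,.312],[.2859,-.5835,.312],[.4485,-.3838,.3648]]
T=[[-3.0587,-.7094,.0008],[-3.002,.924,.0011],[-1.0731,-2.952,-.0011],[-.9852,-2.594,-.218]]
SG=[-1,1,-1,1,-1,1,-1]
def fk(q,L,sg=SG):
    q=np.array(q)*sg; p=np.array([0,0,L[0]]); R=Rn.identity(); off={1:L[1],3:L[2],6:L[3]}
    for i,a in enumerate("zyzyzyz"):
        R=R*Rn.from_euler(a,q[i])
        if i in off: p=p+R.apply([0,0,off[i]])
    return p,R*Rn.from_euler("z",sg0)
sg0=np.pi/2
L0=[.278,.42,.528,.35]
def fit(sg):
    f=lambda L:np.concatenate([fk(q,L,sg)[0]-p for q,p in zip(J,P)])
    r=least_squares(f,L0); e=[np.degrees((fk(q,r.x,sg)[1].inv()*Rn.from_rotvec(t)).magnitude()) for q,t in zip(J,T)]
    return r.x,np.abs(r.fun).max(),e
LO=np.array([-2.86,-.3,-1.38,.06,-1.56,.09,-2.69])+.03; HI=np.array([2.86,2.09,1.24,2.45,4.7,2.05,2.69])-.03
L=[.278,.42,.528,.35]
def ik(p,R,q0):
    f=lambda q:np.r_[(fk(q,L)[0]-p)*10,(fk(q,L)[1].inv()*Rn.from_matrix(R)).as_rotvec()*3,.01*(q-q0)]
    r=least_squares(f,np.clip(q0,LO+.01,HI-.01),bounds=(LO,HI)); return r.x,np.abs(r.fun[:6]).max()
if __name__=="__main__":
    for s in itertools.product([-1,1],repeat=3):
        sg=[-1,1,s[0],1,s[1],1,s[2]]; x,e,a=fit(sg); print(sg,x.round(4),e.round(4),np.round(a,1))
E
python3 kin.py
```

```text
[-1, 1, -1, 1, -1, 1, -1] [0.1574 0.6495 0.4575 0.4507] 0.0246 [0. 0. 0. 0.]
[-1, 1, -1, 1, -1, 1, 1] [0.1574 0.6495 0.4575 0.4507] 0.0246 [  6.5 123.9 144.1 170.3]
[-1, 1, -1, 1, 1, 1, -1] [0.1075 0.4883 0.4931 0.246 ] 0.054 [ 2.6  2.1 10.6  0.4]
[-1, 1, -1, 1, 1, 1, 1] [0.1075 0.4883 0.4931 0.246 ] 0.054 [  6.5 124.  144.  170.1]
[-1, 1, 1, 1, -1, 1, -1] [-0.2496  0.4716  0.4427 -0.1336] 0.2352 [ 8.   7.1 35.  13. ]
[-1, 1, 1, 1, -1, 1, 1] [-0.2496  0.4716  0.4427 -0.1336] 0.2352 [  2.8 130.7 111.  176.8]
[-1, 1, 1, 1, 1, 1, -1] [-0.561   2.0996  0.007   1.1196] 0.1157 [ 8.1  6.8 33.7 12.8]
[-1, 1, 1, 1, 1, 1, 1] [-0.561   2.0996  0.007   1.1196] 0.1157 [  1.6 130.7 110.4 177. ]
```

```bash
cat > kin2.py <<'E'
import numpy as np
from kin import J,P,T,SG,LO,HI,Rn,least_squares
def rots(q):
    q=np.array(q)*SG; R=Rn.identity(); o=[]
    for i,a in enumerate("zyzyzyz"): R=R*Rn.from_euler(a,q[i]); o.append(R)
    return o
def A(q):
    o=[r.as_matrix() for r in rots(q)]
    return np.c_[[0,0,1],o[1][:,[0,2]],o[3][:,[0,2]],o[5][:,[0]],o[6][:,2]]
M=np.vstack([A(q) for q in J]); b=np.concatenate(P)
V=np.linalg.lstsq(M,b,rcond=1e-4)[0]
def fk(q): return A(q)@V, rots(q)[-1]*Rn.from_euler("z",np.pi/2)
def ik(p,R,q0):
    f=lambda q:np.r_[(fk(q)[0]-p)*10,(fk(q)[1].inv()*Rn.from_matrix(R)).as_rotvec()*3,.005*(q-q0)]
    r=least_squares(f,np.clip(q0,LO+.01,HI-.01),bounds=(LO,HI),max_nfev=60); return r.x,np.abs(r.fun[:6]).max()
if __name__=="__main__": print(V.round(4),"res",(M@V-b).round(4),np.linalg.svd(M)[1].round(3))
E
python3 kin2.py
cat > feas.py <<'E'
from kin2 import *; from h import pose
import sys
for nm,g in dict(orange=(.397,-.329),grey=(.545,-.369),blue=(.436,-.041)).items():
    ph=np.degrees(np.arctan2(g[1],g[0]))
    for rel in(180,135,90,45,0,-45,-90,-135):
        row=[]
        for th in(60,75,85):
            R=pose(ph+rel,th); p=np.array([*g,.054])+R[:,2]*.017
            best=min((ik(p,R,np.array([-np.radians(ph),.6,0,1.4,j5,1.3,j7])) for j5 in(0,1.5,3.1,-1.2) for j7 in(-1.5,0,1.5)),key=lambda r:r[1])
            row.append((round(best[1],3),best[0].round(1).tolist() if best[1]<.03 else ""))
        print(nm,rel,row)
E
timeout 560 python3 feas.py
```

```text
[ 0.4067  0.2147  0.0437 -0.0667  0.5009  0.0698  0.1241] res [ 0.0188  0.0075 -0.0004  0.0294  0.0141  0.0003 -0.0042  0.0037 -0.0002
  0.0081  0.0083  0.0003] [3.981 3.435 0.38  0.363 0.264 0.074 0.013]
orange 180 [(np.float64(0.079), ''), (np.float64(0.232), ''), (np.float64(0.45), '')]
orange 135 [(np.float64(0.0), [0.8, 0.6, -0.0, 1.7, -0.6, 1.8, 1.0]), (np.float64(0.064), ''), (np.float64(0.134), '')]
orange 90 [(np.float64(0.0), [0.3, 1.1, 0.8, 1.3, 4.6, 1.7, 0.6]), (np.float64(0.0), [0.3, 1.0, 0.7, 1.3, 4.5, 1.8, 0.6]), (np.float64(0.0), [1.3, 1.1, -0.6, 1.2, -0.9, 1.5, 0.5])]
orange 45 [(np.float64(0.0), [0.9, 1.7, -0.0, 0.2, -1.1, 0.9, -0.0]), (np.float64(0.0), [1.0, 1.7, -0.2, 0.2, -1.3, 1.0, 0.3]), (np.float64(0.0), [-0.1, 0.7, 1.1, 2.0, 3.9, 1.5, 0.7])]
orange 0 [(np.float64(0.176), ''), (np.float64(0.036), ''), (np.float64(0.026), [-0.3, 0.4, 1.2, 2.4, 3.4, 1.0, 1.0])]
orange -45 [(np.float64(0.0), [1.3, 0.2, -1.1, 2.4, 1.5, 1.1, 2.3]), (np.float64(0.0), [1.2, 0.2, -1.0, 2.4, 1.8, 1.3, 2.2]), (np.float64(0.0), [1.4, 0.6, -1.0, 2.1, 2.3, 1.5, 2.4])]
orange -90 [(np.float
[... 1709 characters left out ...]
p.float64(0.152), ''), (np.float64(0.061), ''), (np.float64(0.0), [2.1, 1.0, -1.3, 2.3, -0.8, 0.7, 0.7])]
blue 0 [(np.float64(0.55), ''), (np.float64(0.433), ''), (np.float64(0.354), '')]
blue -45 [(np.float64(0.16), ''), (np.float64(0.029), [1.0, 0.4, -1.3, 2.4, 1.9, 1.5, 2.3]), (np.float64(0.0), [1.1, 0.6, -1.3, 2.4, 2.2, 1.6, 2.4])]
blue -90 [(np.float64(0.0), [0.6, 0.2, -1.0, 2.4, 0.9, 1.5, 2.0]), (np.float64(0.0), [0.5, 0.2, -0.9, 2.4, 1.1, 1.7, 2.0]), (np.float64(0.0), [0.4, 0.3, -0.7, 2.4, 1.3, 1.8, 2.0])]
blue -135 [(np.float64(0.0), [0.4, 0.2, -0.6, 2.3, 0.5, 1.7, 1.8]), (np.float64(0.0), [0.2, 0.2, -0.3, 2.3, 0.6, 1.8, 1.8]), (np.float64(0.0), [0.1, 0.3, -0.2, 2.3, 0.7, 2.0, 1.9])]
```

```bash
python3 -m handwheel '[[0.066,0,0,0,0,-7.5,0],[0.066,0,0,0,0,-7.5,0],[0.066,0,0,0,0,-7.5,0],[0.066,0,0,0,0,0,10],[0.066,0,0,0,0,0,10],[0.066,0,0,0,0,0,10],[0.066,0,0,0,0,0,10],[0.066,0,0,0,0,0,10],[0.066,0,0,0,0,0,10],[0.066,0,0,0,0,0,10],[0.066,0,0,0,0,0,10]]'; python3 - <<'E'
from h import *
st()
go(pose(60,0),[.36,-.40,.25])
go(pose(60,70),[.397,-.329,.054],.12)
E
```

```text
time: 5.98
position: [0.4529, -0.3771, 0.3661]
tool_rot: [-2.726, -1.537, -0.063]
ft_force: [-0.2, -0.4, -0.2]
grip_width: 0.757
grip_force: 0.0
{'time': 5.975, 'position': [0.4529, -0.3771, 0.3661], 'tool_rot': [-2.7261, -1.5372, -0.0626], 'joint_positions': [0.7326, 0.1632, -0.0673, 1.362, -0.0304, 1.6119, 0.121], 'ft_force': [-0.1697, -0.3711, -0.2463], 'grip_width': 0.7567, 'grip_force': 0.0}
[[0.517, 0.856, 0.029], [0.855, -0.518, 0.03], [0.04, 0.01, -0.999]]
target [ 0.36  -0.4    0.231] rot(tool,deg) [ 0.58 -2.31 -1.17] shift now mm [-73.  -69.  131.6] shift after rot mm [-66.2 -69.  135.1]
target [ 0.3495 -0.4112  0.0885] rot(tool,deg) [ 1.21 67.69 -0.66] shift now mm [-93.7 -73.5 273.3] shift after rot mm [-288.6  -72.5   18.7]
```

```bash
python3 -m handwheel '[[0.066,-0.047,-0.037,0.05,0,0,0],[0.066,-0.047,-0.037,0.05,0,0,0],[0.066,0,0,0,0,9.5,0],[0.066,0,0,0,0,9.5,0],[0.066,0,0,0,0,9.5,0],[0.066,0,0,0,0,9.5,0],[0.066,0,0,0,0,9.5,0],[0.066,0,0,0,0,9.5,0],[0.066,0,0,0,0,9.5,0],[0.066,0,0,0,0,0,0]]'; python3 - <<'E'
from h import *
st()
go(pose(60,70),[.397,-.329,.054],.12)
E
```

```text
time: 7.22
position: [0.3644, -0.41, 0.2781]
tool_rot: [-1.923, -1.091, -1.323]
ft_force: [0.3, -0.0, 0.5]
grip_width: 0.759
grip_force: 0.0
{'time': 7.225, 'position': [0.3644, -0.41, 0.2781], 'tool_rot': [-1.9234, -1.0908, -1.3227], 'joint_positions': [1.2417, 0.6076, 0.0476, 1.4142, -0.8778, 2.0032, 0.7639], 'ft_force': [0.3266, -0.0044, 0.491], 'grip_width': 0.759, 'grip_force': 0.0}
[[0.183, 0.858, 0.48], [0.308, -0.514, 0.801], [0.934, 0.001, -0.359]]
target [ 0.3495 -0.4112  0.0885] rot(tool,deg) [ 0.9   1.01 -0.26] shift now mm [-180.   -12.4   59.8] shift after rot mm [-181.   -12.3   56.8]
```

```bash
python3 -m handwheel '[[0.066,-0.045,-0.003,0.015,0,0,0],[0.066,-0.045,-0.003,0.015,0,0,0],[0.066,-0.045,-0.003,0.015,0,0,0],[0.066,-0.045,-0.003,0.015,0,0,0],[0.066,0,0,0,0,1,0]]'; python3 - <<'E'
from h import *
st()
go(pose(60,70),[.397,-.329,.054],.0)
im,d=ctrl.get_image("top"); cv2.imwrite("pics/t1.png",cv2.resize(im[150:350,320:620],None,fx=2.6,fy=2.6))
E
```

```text
time: 7.85
position: [0.3528, -0.4109, 0.0922]
tool_rot: [-1.907, -1.093, -1.336]
ft_force: [-0.5, 0.2, 0.8]
grip_width: 0.759
grip_force: 0.0
{'time': 7.85, 'position': [0.3528, -0.4109, 0.0922], 'tool_rot': [-1.9066, -1.0932, -1.3363], 'joint_positions': [1.2543, 0.8383, 0.0528, 1.4666, -0.8094, 1.8378, 1.0036], 'ft_force': [-0.4731, 0.2163, 0.8492], 'grip_width': 0.759, 'grip_force': 0.0}
[[0.17, 0.86, 0.48], [0.3, -0.509, 0.806], [0.939, 0.007, -0.345]]
target [ 0.4059 -0.3135  0.0475] rot(tool,deg) [0.73 0.18 0.17] shift now mm [ -3.7  -4.2 119.4] shift after rot mm [ -4.1  -2.7 119.4]
```

View pics/t1.png

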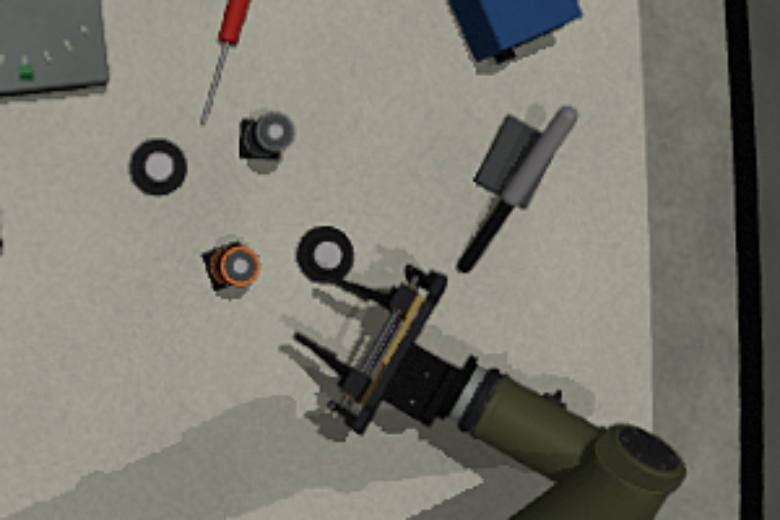

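```bash
python3 -m handwheel '[[0.066,-0.001,-0.002,0.04,0,0,0],[0.066,-0.001,-0.001,0.04,0,0,0],[0.066,-0.001,0,0.038,0,0,0],[0.066,0,0,0,0,0,0],[0.03,0,0,0,0,0,0],[0.03,0,0,0,0,0,0],[0.03,0,0,0,0,0,0],[0.03,0,0,0,0,0,0]]' 40; python3 - <<'E'
from h import *
st()
E
```

```text
time: 8.9
position: [0.406, -0.3174, 0.05]
tool_rot: [-1.909, -1.094, -1.34]
ft_force: [-2.3, -2.1, 4.5]
grip_width: 0.493
grip_force: 40.0
{'time': 8.9, 'position': [0.406, -0.3174, 0.05], 'tool_rot': [-1.9085, -1.0944, -1.3404], 'joint_positions': [1.1708, 0.7936, 0.0057, 1.6719, -0.8636, 1.6519, 1.054], 'ft_force': [-2.2633, -2.1398, 4.5486], 'grip_width': 0.4934, 'grip_force': 39.9914}
[[0.168, 0.859, 0.483], [0.302, -0.512, 0.805], [0.939, 0.011, -0.345]]
```

```bash
python3 -m handwheel '[[0.03,0.047,0,-0.017,0,0,0],[0.03,0.047,0,-0.017,0,0,0],[0.03,0.047,0,-0.017,0,0,0],[0.03,0.047,0,-0.017,0,0,0],[0.03,0.02,0,-0.01,0,0,0],[0.03,0,0,0,0,-10,0],[0.03,0,0,0,0,-10,0],[0.03,0,0,0,0,-10,0],[0.03,0,0,0,0,-10,0],[0.03,0,0,0,0,-10,0],[0.03,0,0,0,0,-10,0],[0.03,0,0,0,0,-10,0]]'; python3 - <<'E'
from h import *
st()
go(pose(84.8,0),[.5217,.249,.2])
E
```

```text
time: 10.4
position: [0.4034, -0.3166, 0.2708]
tool_rot: [2.719, 1.547, -0.004]
ft_force: [-1.0, 0.3, -4.4]
grip_width: 0.493
grip_force: 40.0
{'time': 10.4, 'position': [0.4034, -0.3166, 0.2708], 'tool_rot': [2.7194, 1.5468, -0.0041], 'joint_positions': [0.74, 0.0064, -0.1325, 1.7167, 0.0089, 1.4079, 0.0697], 'ft_force': [-0.9892, 0.262, -4.4342], 'grip_width': 0.4935, 'grip_force': 39.9777}
[[0.511, 0.859, 0.004], [0.859, -0.511, -0.013], [-0.009, 0.01, -1.0]]
target [0.5217 0.249  0.181 ] rot(tool,deg) [  0.45   0.62 -25.54] shift now mm [ 547.4 -188.3   83.1] shift after rot mm [574.   66.5  89.8]
```

```bash
python3 -m handwheel '[[0.03,0,0,0,0,0,-8.5],[0.03,0,0,0,0,0,-8.5],[0.03,0,0,0,0,0,-8.5],[0.03,0.055,0.0065,0,0,0,0],[0.03,0.055,0.0065,0,0,0,0],[0.03,0.055,0.0065,0,0,0,0],[0.03,0.055,0.0065,0,0,0,0],[0.03,0.055,0.0065,0,0,0,0],[0.03,0.055,0.0065,0,0,0,0],[0.03,0.055,0.0065,0,0,0,0],[0.03,0.055,0.0065,0,0,0,0],[0.03,0.055,0.0065,0,0,0,0]]'; python3 -m handwheel '[[0.03,0.055,0.006,0,0,0,0],[0.03,0,0,0,0,-10,0],[0.03,0,0,0,0,-10,0],[0.03,0,0,0,0,0,0]]'; python3 - <<'E'
from h import *
st()
go(pose(84.8,-20),[.5217,.249,.1])
im,d=ctrl.get_image("scene"); cv2.imwrite("pics/s2.png",cv2.resize(im[60:280,340:600],None,fx=2.6,fy=2.6))
E
```

```text
time: 11.9
position: [0.5067, 0.1723, 0.2666]
tool_rot: [2.314, 2.111, -0.003]
ft_force: [0.6, -0.3, -1.4]
grip_width: 0.498
grip_force: 40.0
time: 12.4
position: [0.5158, 0.2297, 0.2633]
tool_rot: [2.116, 1.949, -0.382]
ft_force: [-0.4, 0.4, -3.2]
grip_width: 0.498
grip_force: 40.0
{'time': 12.4, 'position': [0.5158, 0.2297, 0.2633], 'tool_rot': [2.1157, 1.9485, -0.382], 'joint_positions': [-0.073, 0.3707, -0.7378, 1.4405, 0.4702, 1.7055, -0.8961], 'ft_force': [-0.4168, 0.3927, -3.2316], 'grip_width': 0.4975, 'grip_force': 39.9803}
[[0.077, 0.997, -0.03], [0.934, -0.082, -0.348], [-0.349, -0.001, -0.937]]
target [0.5211 0.2425 0.0821] rot(tool,deg) [0.12 0.42 0.47] shift now mm [ 75.5   4.4 165.1] shift after rot mm [ 74.4   4.2 165.7]
```

View pics/s2.png

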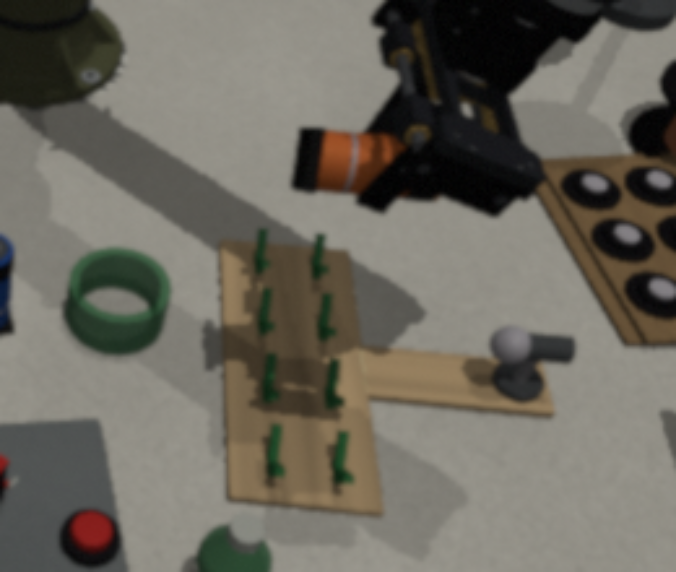

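```bash
python3 -m handwheel '[[0.03,0.025,0.0015,0.055,0,0,0],[0.03,0.025,0.0015,0.055,0,0,0],[0.03,0.025,0.0015,0.055,0,0.4,0.4],[0.03,0,0,0,0,0,0]]'; cat > hov.py <<'E'
from h import *
import sys
# geometry of held speaker: orange/blue/grey body points in rack frame
C=np.array([.482,.2455]); ex=np.array([.9959,-.0906]); ey=np.array([.0906,.9959])
def rk(P): return np.c_[(P[:,:2]-C)@ex,(P[:,:2]-C)@ey,P[:,2]]*1000
def look(tag,x=(-.16,.16),z=(.02,.2),y=(-.12,.09)):
    for n in("top","scene"):
        im,d=ctrl.get_image(n); cv2.imwrite(f"pics/{tag}_{n}.png",im); np.savez(f"{tag}_{n}.npz",im=im,d=d)
        P=cloud(n,d).reshape(-1,3); r=rk(P)/1000; hs=cv2.cvtColor(im,cv2.COLOR_BGR2HSV).reshape(-1,3).astype(int)
        roi=(r[:,0]>x[0])&(r[:,0]<x[1])&(r[:,1]>y[0])&(r[:,1]<y[1])&(r[:,2]>z[0])&(r[:,2]<z[1])
        for c,m in dict(orange=(hs[:,0]>5)&(hs[:,0]<16)&(hs[:,1]>190)&(hs[:,2]>60),blue=(hs[:,0]>100)&(hs[:,0]<130)&(hs[:,1]>120)&(hs[:,2]>40),black=(hs[:,2]<45)).items():
            q=r[roi&m]*1000
            if len(q)>25: print(n,c,len(q),"5%",np.percentile(q,5,axis=0).round(1),"50%",np.median(q,axis=0).round(1),"95%",np.percentile(q,95,axis=0).round(1))
E
python3 - <<'E'
from hov import *
st(); go(pose(84.8,-20),[.5217,.249,.05]); look("h1",y=(-.12,.01))
E
```

```text
time: 12.95
position: [0.5231, 0.2327, 0.0831]
tool_rot: [2.135, 1.929, -0.38]
ft_force: [0.5, -1.2, -2.0]
grip_width: 0.497
grip_force: 40.0
{'time': 12.95, 'position': [0.5231, 0.2327, 0.0831], 'tool_rot': [2.1354, 1.9285, -0.3799], 'joint_positions': [-0.1043, 0.5277, -0.6909, 1.622, 0.5603, 1.4257, -1.0473], 'ft_force': [0.4514, -1.2251, -1.9849], 'grip_width': 0.4966, 'grip_force': 39.9797}
[[0.096, 0.995, -0.032], [0.933, -0.101, -0.346], [-0.347, 0.003, -0.938]]
target [0.5211 0.2425 0.0321] rot(tool,deg) [-0.05  0.33 -0.62] shift now mm [26.7 -3.1 44.4] shift after rot mm [26.5 -2.9 44.5]
top orange 211 5% [ 20.6 -46.1 103.6] 50% [ 37.3 -20.2 115.5] 95% [ 5.780e+01 -1.000e-01  1.215e+02]
top black 677 5% [-41.6 -58.6  92.3] 50% [ 42.1  -7.1 179. ] 95% [122.8   8.1 198.3]
scene orange 198 5% [ 35.7 -44.9 101.2] 50% [ 56.8 -18.6 115.8] 95% [ 64.   -5.3 124.3]
scene black 1242 5% [-36.9 -56.1  95.1] 50% [ 59.4  -4.5 177.9] 95% [131.8   7.9 198.5]
```

```bash
python3 -m handwheel '[[0.03,0.009,-0.001,0.015,0,0,0],[0.03,0.009,-0.001,0.015,0,0,0],[0.03,0.005,-0.001,0.008,0,0,0],[0.03,0.003,0,0.006,0,0,0],[0.03,0,0,0,0,0,0]]'; python3 - <<'E'
from hov import *
st(); go(pose(84.8,-20),[.5217,.249,.05]); look("h2",y=(-.12,.01))
E
```

```text
time: 13.68
position: [0.5235, 0.247, 0.0364]
tool_rot: [2.132, 1.931, -0.367]
ft_force: [0.6, -0.1, -3.4]
grip_width: 0.498
grip_force: 40.0
{'time': 13.675, 'position': [0.5235, 0.247, 0.0364], 'tool_rot': [2.1321, 1.9308, -0.3668], 'joint_positions': [-0.1393, 0.5908, -0.6746, 1.6387, 0.5996, 1.361, -1.1027], 'ft_force': [0.6366, -0.0887, -3.4192], 'grip_width': 0.4982, 'grip_force': 39.9761}
[[0.095, 0.995, -0.024], [0.935, -0.097, -0.342], [-0.343, 0.01, -0.939]]
target [0.5211 0.2425 0.0321] rot(tool,deg) [ 0.42  0.05 -0.55] shift now mm [-3.  -2.   5.6] shift after rot mm [-2.9 -2.   5.6]
top orange 167 5% [ 19.3 -32.9  57.9] 50% [ 36.2 -14.4  68.8] 95% [56.6  8.  75. ]
top black 346 5% [-43.2 -44.8  37.4] 50% [ 40.9   0.  121.9] 95% [123.    8.9 149.5]
scene orange 176 5% [ 32.4 -32.5  53. ] 50% [54.1 -6.4 67.8] 95% [61.5  6.1 74.4]
scene black 714 5% [-40.7 -44.5  43.1] 50% [ 59.7   2.5 124.9] 95% [127.4   9.3 149.9]
```

```bash
python3 -m handwheel '[[0.03,-0.003,-0.002,0.003,0,0,0],[0.03,0,0,0.003,0,0,0],[0.03,0,0,0,0,0,0],[0.06,0,0,0,0,0,0],[0.06,0,0,0,0,0,0],[0.06,0,0,0,0,0,0]]'; python3 - <<'E'
from hov import *
st()
E
```

```text
time: 14.52
position: [0.5208, 0.2418, 0.0318]
tool_rot: [2.133, 1.93, -0.368]
ft_force: [0.0, -0.9, -0.1]
grip_width: 0.67
grip_force: 0.0
{'time': 14.525, 'position': [0.5208, 0.2418, 0.0318], 'tool_rot': [2.1326, 1.93, -0.368], 'joint_positions': [-0.1326, 0.5873, -0.6736, 1.6547, 0.6007, 1.3491, -1.1039], 'ft_force': [0.0034, -0.9303, -0.0577], 'grip_width': 0.67, 'grip_force': 0.0}
[[0.095, 0.995, -0.025], [0.934, -0.098, -0.343], [-0.343, 0.01, -0.939]]
```

```bash
python3 -m handwheel '[[0.06,0,0,-0.05,0,0,0],[0.06,0,0,-0.06,0,0,0],[0.066,0,0,-0.06,0,10,0],[0.066,-0.06,0,0,0,10,0],[0.066,-0.06,0,0,0,0,0],[0.066,-0.06,0,0,0,0,0],[0.066,-0.06,0,0,0,0,0],[0.066,-0.06,0,0,0,0,0],[0.066,-0.06,0,0,0,0,0],[0.066,0,0,0,0,0,0]]'; cat >> hov.py <<'E'
def uprights(tag):
    out={}
    for n in("top","scene"):
        z=np.load(f"{tag}_{n}.npz"); P=cloud(n,z["d"]); q=P.reshape(-1,3)
        m=((P[...,2]>.09)&(P[...,2]<.108)&(P[...,0]<.66)&(P[...,1]<.18)&(P[...,0]>.25)).astype(np.uint8)
        k,l,s,c=cv2.connectedComponentsWithStats(m)
        for i in range(1,k):
            if 80<s[i,4]<400: p=P[l==i]; print(n,c[i].round(1),s[i,4],np.mean(p,0).round(4),(p.max(0)-p.min(0)).round(3))
E
python3 - <<'E'
from hov import *
st(); look("h3",y=(-.12,.12),z=(.02,.1)); uprights("h3")
go(pose(85,70),[.436,-.041,.054],.12)
im=cv2.imread("pics/h3_scene.png"); cv2.imwrite("pics/h3c.png",cv2.resize(im[100:300,140:520],None,fx=2.1,fy=2.1))
E
```

```text
time: 15.78
position: [0.4907, -0.0511, 0.211]
tool_rot: [2.315, 2.084, -0.04]
ft_force: [0.1, 0.4, 0.3]
grip_width: 0.757
grip_force: 0.0
{'time': 15.775, 'position': [0.4907, -0.0511, 0.211], 'tool_rot': [2.3151, 2.084, -0.04], 'joint_positions': [0.6401, 0.0177, -0.6188, 1.8281, 0.0488, 1.3, -0.0966], 'ft_force': [0.078, 0.3696, 0.3449], 'grip_width': 0.7574, 'grip_force': 0.0}
[[0.105, 0.994, -0.001], [0.994, -0.105, -0.037], [-0.037, 0.002, -0.999]]
top orange 252 5% [ 20.  -35.1  56.8] 50% [35.9 -3.8 66.7] 95% [56.6 24.9 73.2]
top black 205 5% [-20.7 -49.3  25.3] 50% [ 36.  -40.1  64. ] 95% [64.7 42.4 75.3]
scene orange 260 5% [ 35.2 -36.3  48.2] 50% [57.5  0.5 61.6] 95% [61.8 22.4 72.4]
scene black 295 5% [ 25.8 -48.8  26.4] 50% [52.3 19.3 59.5] 95% [69.4 41.5 74. ]
top [534.3 199.1] 120 [ 0.5473 -0.6924  0.0985] [0.049 0.04  0.018]
top [425.3 199.9] 187 [ 0.543  -0.3694  0.0966] [0.041 0.044 0.015]
scene [335.9 157.2] 227 [ 0.4393 -0.0417  0.0977] [0.043 0.043 0.012]
scene [ 41.9 184.8] 198 [ 0.5537 -0.6917  0.0988] [0.052 0.033 0.018]
scene [186.7 187.8] 279 [ 0.5473 -0.3682  0.0977] [0.044 0.043 0.012]
target [ 0.4277 -0.1355  0.0885] rot(tool,deg) [ 0.45 71.95 -0.36] shift now mm [-91.9 -55.2 125.6] shift after rot mm [-147.9  -55.7  -48. ]
```

View pics/h3c.png

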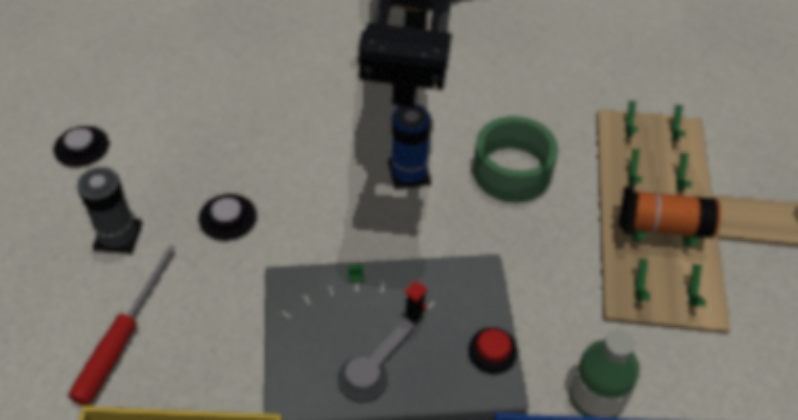

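```bash
python3 -m handwheel '[[0.066,-0.046,-0.028,0,0,0,0],[0.066,-0.046,-0.028,0,0,0,0],[0.066,0,0,0,0,10,0],[0.066,0,0,0,0,10,0],[0.066,0,0,0,0,10,0],[0.066,0,0,0,0,10,0],[0.066,0,0,0,0,10,0],[0.066,0,0,0,0,10,0],[0.066,0,0,0,0,10,0],[0.066,0,0,0,0,2,0],[0.066,0,0,0,0,0,0]]'; python3 - <<'E'
from hov import *
st(); go(pose(85,70),[.4365,-.0415,.054],.12)
E
```

```text
time: 17.25
position: [0.428, -0.13, 0.2144]
tool_rot: [-1.54, -1.408, -1.082]
ft_force: [-0.3, 0.0, -0.2]
grip_width: 0.759
grip_force: 0.0
{'time': 17.25, 'position': [0.428, -0.13, 0.2144], 'tool_rot': [-1.5399, -1.4075, -1.0821], 'joint_positions': [1.0385, 0.502, -0.2525, 1.7556, -0.7415, 1.7941, 0.8641], 'ft_force': [-0.3107, 0.0298, -0.2335], 'grip_width': 0.7592, 'grip_force': 0.0}
[[0.028, 0.996, 0.088], [0.341, -0.092, 0.936], [0.94, 0.003, -0.342]]
target [ 0.4282 -0.136   0.0885] rot(tool,deg) [ 0.33 -0.01  0.09] shift now mm [-120.3    0.4   37.4] shift after rot mm [-120.3    0.8   37.4]
```

```bash
python3 -m handwheel '[[0.066,-0.04,0,0.012,0,0,0],[0.066,-0.04,0,0.012,0,0,0],[0.066,-0.04,0,0.012,0,0,0],[0.066,0,0,0.03,0,0,0],[0.066,0,0,0,0,0,0]]'; python3 - <<'E'
from hov import *
st(); go(pose(85,70),[.4365,-.0415,.054])
E
```

```text
time: 17.88
position: [0.4305, -0.1075, 0.0805]
tool_rot: [-1.537, -1.411, -1.082]
ft_force: [0.8, -1.0, -0.1]
grip_width: 0.761
grip_force: 0.0
{'time': 17.875, 'position': [0.4305, -0.1075, 0.0805], 'tool_rot': [-1.5371, -1.4111, -1.0817], 'joint_positions': [1.0048, 0.6909, -0.2436, 1.8085, -0.6984, 1.5976, 1.0082], 'ft_force': [0.7922, -0.9874, -0.1451], 'grip_width': 0.7613, 'grip_force': 0.0}
[[0.025, 0.996, 0.086], [0.341, -0.089, 0.936], [0.94, 0.005, -0.342]]
target [ 0.4381 -0.0237  0.0475] rot(tool,deg) [0.21 0.01 0.25] shift now mm [-2.2 -0.2 90.4] shift after rot mm [-2.3  0.2 90.4]
```

Approach, grip, lift, and rotate back to tool-down.

```bash
python3 -m handwheel '[[0.066,-0.001,0,0.04,0,0,0],[0.066,-0.001,0,0.04,0,0,0],[0.066,0,0,0.01,0,0,0],[0.066,0,0,0,0,0,0],[0.03,0,0,0,0,0,0],[0.03,0,0,0,0,0,0],[0.03,0,0,0,0,0,0],[0.03,0,0,0,0,0,0]]' 40; python3 -c "
from h import *; st()"
```

```text
time: 18.88
position: [0.4379, -0.0274, 0.0464]
tool_rot: [-1.542, -1.405, -1.084]
ft_force: [-2.0, -3.2, 2.0]
grip_width: 0.495
grip_force: 40.0
{'time': 18.875, 'position': [0.4379, -0.0274, 0.0464], 'tool_rot': [-1.5424, -1.4055, -1.0839], 'joint_positions': [0.9466, 0.6952, -0.2889, 1.933, -0.7647, 1.4418, 1.0405], 'ft_force': [-2.034, -3.2218, 1.9553], 'grip_width': 0.4946, 'grip_force': 39.9929}
[[0.029, 0.995, 0.09], [0.341, -0.095, 0.935], [0.94, 0.003, -0.342]]
```

```bash
python3 -m handwheel '[[0.03,0.047,0,-0.017,0,0,0],[0.03,0.047,0,-0.017,0,0,0],[0.03,0.047,0,-0.017,0,0,0],[0.03,0.047,0,-0.017,0,0,0],[0.03,0,0,0,0,-10,0],[0.03,0,0,0,0,-10,0],[0.03,0,0,0,0,-10,0],[0.03,0,0,0,0,-10,0],[0.03,0,0,0,0,-10,0],[0.03,0,0,0,0,-10,0],[0.03,0,0,0,0,-10,0],[0.03,0,0,0,0,0,0]]'; python3 - <<'E'
from hov import *
st()
g=C-.04*ex+.004*ey; print(g); go(pose(84.8,0),[*g,.2])
E
```

```text
time: 20.38
position: [0.4372, -0.0221, 0.2464]
tool_rot: [2.313, 2.122, 0.004]
ft_force: [-0.7, 0.2, -2.0]
grip_width: 0.497
grip_force: 40.0
{'time': 20.375, 'position': [0.4372, -0.0221, 0.2464], 'tool_rot': [2.3127, 2.1216, 0.0036], 'joint_positions': [0.7048, -0.1548, -0.6375, 1.8877, -0.0932, 1.3756, 0.0048], 'ft_force': [-0.736, 0.1727, -2.0279], 'grip_width': 0.4967, 'grip_force': 39.9943}
[[0.086, 0.996, 0.004], [0.996, -0.086, -0.001], [-0.0, 0.004, -1.0]]
[0.4425264 0.2531076]
target [0.4425 0.2531 0.181 ] rot(tool,deg) [0.22 0.03 0.27] shift now mm [274.7 -18.6  65.2] shift after rot mm [274.5 -19.7  65.4]
```

```bash
python3 -m handwheel '[[0.03,0.055,-0.004,0,0,0,0],[0.03,0.055,-0.004,0,0,0,0],[0.03,0.055,-0.004,0,0,0,0],[0.03,0.055,-0.004,0,0,0,0],[0.03,0.055,-0.004,0,0,0,0],[0.03,0,0,0,0,-10,0],[0.03,0,0,0,0,-10,0],[0.03,0,0,0,0,0,0]]'; python3 - <<'E'
from hov import *
st()
g=C-.04*ex+.004*ey; go(pose(84.8,-20),[*g,.1])
E
```

```text
time: 21.38
position: [0.4407, 0.2529, 0.2416]
tool_rot: [2.126, 1.954, -0.383]
ft_force: [0.2, 0.7, -2.8]
grip_width: 0.497
grip_force: 40.0
{'time': 21.375, 'position': [0.4407, 0.2529, 0.2416], 'tool_rot': [2.1264, 1.9537, -0.3832], 'joint_positions': [0.1131, 0.3681, -1.0612, 1.5802, 0.4851, 1.6957, -1.0696], 'ft_force': [0.2311, 0.6942, -2.8081], 'grip_width': 0.4967, 'grip_force': 39.9944}
[[0.078, 0.996, -0.038], [0.937, -0.086, -0.34], [-0.342, -0.009, -0.94]]
target [0.4419 0.2466 0.0821] rot(tool,deg) [-0.38 -0.03  0.42] shift now mm [ 48.7   3.1 152. ] shift after rot mm [ 48.8   1.7 152. ]
```

```bash
python3 -m handwheel '[[0.03,0.016,0.0005,0.05,0,0,0],[0.03,0.016,0.0005,0.05,0,0,0],[0.03,0.013,0.0005,0.048,0,0,0],[0.03,0,0,0,0,0,0]]'; python3 - <<'E'
from hov import *
st(); g=C-.04*ex+.004*ey; go(pose(84.8,-20),[*g,.05]); look("h4",y=(-.12,.01),x=(-.09,0.015))
E
```

```text
time: 21.88
position: [0.4434, 0.2361, 0.089]
tool_rot: [2.135, 1.935, -0.385]
ft_force: [-1.0, 0.2, -1.7]
grip_width: 0.497
grip_force: 40.0
{'time': 21.875, 'position': [0.4434, 0.2361, 0.089], 'tool_rot': [2.1352, 1.9347, -0.3847], 'joint_positions': [0.0795, 0.4986, -0.9875, 1.7693, 0.5969, 1.4529, -1.1942], 'ft_force': [-1.0434, 0.2259, -1.7421], 'grip_width': 0.4968, 'grip_force': 39.9938}
[[0.092, 0.995, -0.037], [0.934, -0.099, -0.345], [-0.347, -0.003, -0.938]]
target [0.4419 0.2466 0.0321] rot(tool,deg) [-0.32  0.28 -0.39] shift now mm [29.4 -2.3 49.7] shift after rot mm [29.2 -2.4 49.8]
top blue 232 5% [-58.4 -45.9 110.7] 50% [-39.5 -21.4 120.1] 95% [-20.9  -1.8 126.8]
top black 439 5% [-83.1 -58.9  89.8] 50% [-33.6 -14.9 174.2] 95% [ 10.5   2.6 198.4]
scene blue 270 5% [-45.2 -47.5 103.8] 50% [-25.6 -31.8 123.3] 95% [-15.9  -7.8 128.3]
scene black 691 5% [-80.3 -56.7  95.2] 50% [-24.3 -10.1 151.3] 95% [  7.    3.  196.4]
```

```bash
python3 -m handwheel '[[0.03,0.01,-0.001,0.016,0,0,0],[0.03,0.008,-0.001,0.015,0,0,0],[0.03,0.006,0,0.009,0,0,0],[0.03,0.002,0,0.006,0,0,0],[0.03,0,0,0,0,0,0]]'; python3 - <<'E'
from hov import *
st(); g=C-.04*ex+.004*ey; go(pose(84.8,-20),[*g,.05])
E
```

```text
time: 22.6
position: [0.4434, 0.2495, 0.0392]
tool_rot: [2.132, 1.938, -0.373]
ft_force: [-0.3, 0.0, -3.5]
grip_width: 0.497
grip_force: 40.0
{'time': 22.6, 'position': [0.4434, 0.2495, 0.0392], 'tool_rot': [2.1316, 1.9384, -0.3735], 'joint_positions': [0.0235, 0.575, -0.951, 1.7898, 0.6556, 1.3879, -1.2616], 'ft_force': [-0.2563, 0.008, -3.5084], 'grip_width': 0.4966, 'grip_force': 39.9937}
[[0.089, 0.996, -0.03], [0.935, -0.094, -0.341], [-0.342, 0.003, -0.94]]
target [0.4419 0.2466 0.0321] rot(tool,deg) [ 0.07  0.01 -0.25] shift now mm [-0.4 -1.2  7.7] shift after rot mm [-0.4 -1.2  7.7]
```

```bash
python3 -m handwheel '[[0.03,-0.001,-0.001,0.004,0,0,0],[0.03,0,0,0.004,0,0,0],[0.03,0,0,0,0,0,0],[0.058,0,0,0,0,0,0],[0.058,0,0,0,0,0,0],[0.058,0,0,0,0,0,0],[0.058,0,0,-0.05,0,0,0],[0.058,0,0,-0.06,0,0,0],[0.066,0,0,-0.06,0,10,0],[0.066,-0.06,0,0,0,10,0],[0.066,-0.06,0,0,0,0,0],[0.066,-0.06,0,0,0,0,0]]'; python3 -m handwheel '[[0.066,-0.06,0,0,0,0,5],[0.066,-0.06,0,0,0,0,10],[0.066,-0.06,0,0,0,0,10],[0.066,0,0,0,0,0,10],[0.066,0,0,0,0,0,10],[0.066,0,0,0,0,0,10],[0.066,0,0,0,0,0,10],[0.066,0,0,0,0,0,0]]'; python3 - <<'E'
from hov import *
st(); look("h5",y=(-.12,.12),z=(.02,.1)); uprights("h5")
for az in (11,20): go(pose(az,70),[.5455,-.369,.054],.14); go(pose(az,0),[.5455,-.369,.054],.14)
E
```

```text
time: 24.1
position: [0.432, 0.1516, 0.212]
tool_rot: [2.285, 2.091, -0.099]
ft_force: [0.4, -1.2, 0.7]
grip_width: 0.758
grip_force: 0.0
time: 25.1
position: [0.3957, -0.0212, 0.226]
tool_rot: [3.023, 0.534, -0.046]
ft_force: [-0.6, -0.0, 0.4]
grip_width: 0.759
grip_force: 0.0
{'time': 25.1, 'position': [0.3957, -0.0212, 0.226], 'tool_rot': [3.0233, 0.5335, -0.0463], 'joint_positions': [0.952, -0.2946, -0.8522, 1.9811, -0.1465, 1.3679, -1.0686], 'ft_force': [-0.5967, -0.0277, 0.3788], 'grip_width': 0.7587, 'grip_force': 0.0}
[[0.939, 0.343, -0.017], [0.341, -0.937, -0.075], [-0.042, 0.065, -0.997]]
top orange 249 5% [ 19.9 -35.6  56.2] 50% [35.7 -3.7 67.2] 95% [56.5 25.  73. ]
top blue 303 5% [-60.2 -34.2  56.6] 50% [-41.1  -1.6  66.2] 95% [-22.6  27.5  73.4]
top black 391 5% [-60.  -49.1  32.7] 50% [-15.4 -39.5  65.7] 95% [57.9 43.5 75.7]
scene orange 267 5% [ 34.9 -35.9  48.5] 50% [57.9  0.4 61.6] 95% [62.1 23.  72.2]
scene blue 432 5% [-44.9 -36.   47.2] 50% [-25.6  -2.2  66.2] 95% [-17.5  24.6  72.4]
scene black 602 5% [-45.7 -48.8  28.6] 50% [-13.1 -24.3  60.7] 95% [65.  41.8 74.5]
top [534.1 199.6] 122 [ 0.5459 -0.692   0.098 ] [0.052 0.038 0.017]
top [425.4 200. ] 188 [ 0.5428 -0.3697  0.0968] [0.041 0.045 0.013]
scene [ 42.  184.7] 200 [ 0.5534 -0.6917  0.0987] [0.054 0.033 0.018]
scene [186.7 187.9] 281 [ 0.5475 -0.3683  0.0977] [0.044 0.043 0.013]
target [ 0.4339 -0.3907  0.0954] rot(tool,deg) [-2.16 71.92 10.34] shift now mm [-85.1 350.8 157.4] shift after rot mm [-134.1  370.    13.6]
target [ 0.5455 -0.369   0.175 ] rot(tool,deg) [3.89 2.11 9.08] shift now mm [ 23.8 374.   74.5] shift after rot mm [ 80.6 370.   51.1]
target [ 0.4387 -0.4079  0.0954] rot(tool,deg) [ 3.2  72.38  2.36] shift now mm [-86.5 368.5 158.6] shift after rot mm [-154.3  378.   -41.8]
target [ 0.5455 -0.369   0.175 ] rot(tool,deg) [3.71 2.4  0.09] shift now mm [ 23.8 374.   74.5] shift after rot mm [ 21.7 378.   51.1]
```

```bash
python3 -m handwheel '[[0.066,-0.012,0.061,0,0,0,0],[0.066,-0.015,0.061,0,0,0,0],[0.066,-0.015,0.061,0,0,0,0],[0.066,-0.015,0.061,0,0,0,0],[0.066,-0.015,0.061,0,0,0,0],[0.066,-0.015,0.061,0,3.2,2.4,0],[0.066,0,0,0,0,10,0],[0.066,0,0,0,0,10,0],[0.066,0,0,0,0,10,0],[0.066,0,0,0,0,10,0],[0.066,0,0,0,0,10,0],[0.066,0,0,0,0,10,0]]'; python3 -m handwheel '[[0.066,0,0,0,0,10,0],[0.066,0,0,0,0,0,0]]'; python3 - <<'E'
from hov import *
st(); go(pose(20,70),[.5455,-.369,.054],.12)
E
```

```text
time: 26.7
position: [0.438, -0.3936, 0.2538]
tool_rot: [-2.545, -0.455, -1.482]
ft_force: [-0.3, 1.0, -1.6]
grip_width: 0.761
grip_force: 0.0
time: 26.95
position: [0.4367, -0.3929, 0.2498]
tool_rot: [-2.389, -0.417, -1.674]
ft_force: [-0.3, 1.0, 0.1]
grip_width: 0.76
grip_force: 0.0
{'time': 26.95, 'position': [0.4367, -0.3929, 0.2498], 'tool_rot': [-2.3886, -0.4173, -1.6739], 'joint_positions': [1.7352, 0.3068, -0.4788, 1.9729, -1.1505, 1.3099, 0.6278], 'ft_force': [-0.275, 0.9805, 0.1252], 'grip_width': 0.7599, 'grip_force': 0.0}
[[0.321, 0.338, 0.885], [0.117, -0.941, 0.317], [0.94, 0.002, -0.342]]
target [ 0.4563 -0.4015  0.0885] rot(tool,deg) [ 0.3  -0.02  0.03] shift now mm [-146.2   14.4   69.8] shift after rot mm [-146.2   14.8   69.7]
```

```bash
python3 -m handwheel '[[0.066,-0.049,0.005,0.013,0,0,0],[0.066,-0.049,0.005,0.013,0,0,0],[0.066,-0.048,0.005,0.013,0,0,0],[0.066,0,0,0.02,0,0,0],[0.066,0,0,0,0,0,0]]'; python3 - <<'E'
from hov import *
st(); go(pose(20,70),[.5455,-.369,.054])
E
```

```text
time: 27.58
position: [0.4529, -0.4037, 0.099]
tool_rot: [-2.385, -0.436, -1.678]
ft_force: [-0.1, 0.3, -0.4]
grip_width: 0.76
grip_force: 0.0
{'time': 27.575, 'position': [0.4529, -0.4037, 0.099], 'tool_rot': [-2.3848, -0.4358, -1.6779], 'joint_positions': [1.6795, 0.6089, -0.4561, 1.9693, -1.1347, 1.1359, 0.8756], 'ft_force': [-0.0777, 0.3156, -0.355], 'grip_width': 0.7597, 'grip_force': 0.0}
[[0.315, 0.346, 0.884], [0.128, -0.938, 0.322], [0.94, 0.011, -0.34]]
target [ 0.5623 -0.3629  0.0475] rot(tool,deg) [-0.02 -0.15  0.7 ] shift now mm [ -8.7  -1.  127.3] shift after rot mm [ -8.4  -0.9 127.3]
```

```bash
python3 -m handwheel '[[0.066,-0.005,0,0.03,0,0,0],[0.066,-0.003,0,0.04,0,0,0.5],[0.066,-0.001,0,0.04,0,0,0],[0.066,0,0,0.017,0,0,0],[0.066,0,0,0,0,0,0],[0.03,0,0,0,0,0,0],[0.03,0,0,0,0,0,0],[0.03,0,0,0,0,0,0],[0.03,0,0,0,0,0,0]]' 40; python3 -c "
from h import *; st()"
```

```text
time: 28.7
position: [0.5587, -0.3672, 0.0445]
tool_rot: [-2.388, -0.415, -1.674]
ft_force: [-2.2, 1.0, 2.2]
grip_width: 0.498
grip_force: 40.0
{'time': 28.7, 'position': [0.5587, -0.3672, 0.0445], 'tool_rot': [-2.3881, -0.4155, -1.6736], 'joint_positions': [1.5378, 0.7444, -0.5322, 1.956, -1.2701, 0.9219, 0.9553], 'ft_force': [-2.2362, 0.9584, 2.1923], 'grip_width': 0.498, 'grip_force': 39.9972}
[[0.321, 0.337, 0.885], [0.116, -0.941, 0.317], [0.94, 0.001, -0.341]]
```

```bash
python3 -m handwheel '[[0.03,0.047,0,-0.017,0,0,0],[0.03,0.047,0,-0.017,0,0,0],[0.03,0.047,0,-0.017,0,0,0],[0.03,0.047,0,-0.017,0,0,0],[0.03,0,0,0,0,-10,0],[0.03,0,0,0,0,-10,0],[0.03,0,0,0,0,-10,0],[0.03,0,0,0,0,-10,0],[0.03,0,0,0,0,-10,0],[0.03,0,0,0,0,-10,0],[0.03,0,0,0,0,-10,0],[0.03,0,0,0,0,0,0]]';  python3 -m handwheel '[[0.03,0,0,0,0,0,-10],[0.03,0,0,0,0,0,-10],[0.03,0,0,0,0,0,-10],[0.03,0,0,0,0,0,-10],[0.03,0,0,0,0,0,-10],[0.03,0,0,0,0,0,-10],[0.03,0,0,0,0,0,-5],[0.03,0,0,0,0,0,0]]'; python3 - <<'E'
from hov import *
st()
g=C+.12*ex+.002*ey; print(g); go(pose(84.8,0),[*g,.2])
E
```

```text
time: 30.2
position: [0.5632, -0.3611, 0.2426]
tool_rot: [-3.089, -0.552, -0.003]
ft_force: [0.7, 0.3, -2.1]
grip_width: 0.496
grip_force: 40.0
time: 31.2
position: [0.5575, -0.3678, 0.2435]
tool_rot: [2.325, 2.113, 0.001]
ft_force: [-0.2, 0.1, -1.4]
grip_width: 0.497
grip_force: 40.0
{'time': 31.2, 'position': [0.5575, -0.3678, 0.2435], 'tool_rot': [2.3248, 2.113, 0.0007], 'joint_positions': [1.0079, 0.4196, -0.6406, 1.3521, 0.2474, 1.4496, 0.2842], 'ft_force': [-0.2283, 0.069, -1.3859], 'grip_width': 0.4968, 'grip_force': 39.9974}
[[0.095, 0.995, 0.0], [0.995, -0.095, 0.0], [0.0, 0.0, -1.0]]
[0.6016892 0.2366198]
target [0.6017 0.2366 0.181 ] rot(tool,deg) [ 0.02 -0.02 -0.27] shift now mm [605.9 -13.6  62.7] shift after rot mm [606.  -10.8  62.5]
```

```bash
python3 -m handwheel '[[0.03,0.06,-0.001,0,0,0,0],[0.03,0.06,-0.001,0,0,0,0],[0.03,0.06,-0.001,0,0,0,0],[0.03,0.06,-0.001,0,0,0,0],[0.03,0.06,-0.001,0,0,0,0],[0.03,0.06,-0.001,0,0,0,0],[0.03,0.06,-0.001,0,0,0,0],[0.03,0.06,-0.001,0,0,0,0],[0.03,0.06,-0.001,0,0,0,0],[0.03,0.06,-0.001,0,0,0,0],[0.03,0.006,-0.001,0,0,-10,0],[0.03,0,0,0,0,-10,0]]'; python3 -m handwheel '[[0.03,0,0,0,0,0,0],[0.03,0,0,0,0,0,0]]'; python3 - <<'E'
from hov import *
st()
g=C+.12*ex+.002*ey; go(pose(84.8,-20),[*g,.1])
E
```

```text
time: 32.7
position: [0.6042, 0.2376, 0.2445]
tool_rot: [2.129, 1.936, -0.378]
ft_force: [1.2, -1.6, -1.9]
grip_width: 0.497
grip_force: 40.0
time: 32.95
position: [0.6044, 0.2368, 0.2437]
tool_rot: [2.132, 1.94, -0.374]
ft_force: [1.0, -1.1, -2.0]
grip_width: 0.499
grip_force: 40.0
{'time': 32.95, 'position': [0.6044, 0.2368, 0.2437], 'tool_rot': [2.1319, 1.94, -0.3744], 'joint_positions': [-0.0735, 0.5707, -0.7735, 1.2437, 0.6087, 1.7465, -0.8858], 'ft_force': [0.9752, -1.1414, -2.0081], 'grip_width': 0.4991, 'grip_force': 39.9975}
[[0.089, 0.996, -0.031], [0.936, -0.094, -0.34], [-0.342, 0.001, -0.94]]
target [0.6011 0.2301 0.0821] rot(tool,deg) [-0.   -0.02 -0.19] shift now mm [ 48.7  -2.8 154.2] shift after rot mm [ 48.8  -2.7 154.2]
```

```bash
python3 -m handwheel '[[0.03,0.016,-0.001,0.05,0,0,0],[0.03,0.016,-0.001,0.05,0,0,0],[0.03,0.013,-0.001,0.048,0,0,0],[0.03,0,0,0,0,0,0]]'; python3 - <<'E'
from hov import *
st(); g=C+.12*ex+.002*ey; go(pose(84.8,-20),[*g,.05]); look("h6",y=(-.12,-.02),x=(.07,.17),z=(.07,.15))
im=cv2.imread("pics/h6_scene.png"); cv2.imwrite("pics/h6c.png",cv2.resize(im[120:300,400:580],None,fx=3,fy=3))
E
```

```text
time: 33.45
position: [0.5994, 0.2241, 0.0865]
tool_rot: [2.134, 1.937, -0.386]
ft_force: [0.1, -0.4, -1.8]
grip_width: 0.495
grip_force: 40.0
{'time': 33.45, 'position': [0.5994, 0.2241, 0.0865], 'tool_rot': [2.1343, 1.9365, -0.386], 'joint_positions': [-0.0522, 0.6643, -0.7375, 1.444, 0.6611, 1.5044, -0.9865], 'ft_force': [0.0726, -0.3794, -1.8125], 'grip_width': 0.4949, 'grip_force': 39.9979}
[[0.09, 0.995, -0.038], [0.934, -0.098, -0.345], [-0.347, -0.004, -0.938]]
target [0.6011 0.2301 0.0321] rot(tool,deg) [-0.37  0.28 -0.3 ] shift now mm [24.7  1.3 48.8] shift after rot mm [24.4  1.1 49. ]
top black 104 5% [ 92.3 -55.9  91.6] 50% [112.5 -53.1 113.1] 95% [135.9 -43.1 126.1]
scene black 241 5% [101.6 -53.   91.8] 50% [133.7 -50.  109.2] 95% [145.8 -31.3 130.4]
```

View pics/h6c.png

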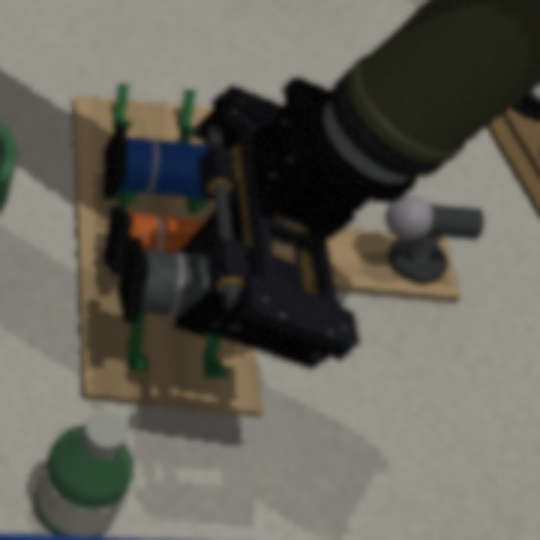

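```bash
python3 -m handwheel '[[0.03,0.01,0.001,0.016,0,0,0],[0.03,0.008,0,0.015,0,0,0],[0.03,0.006,0,0.009,0,0,0],[0.03,0.001,0,0.006,0,0,0],[0.03,0,0,0,0,0,0]]'; python3 - <<'E'
from hov import *
st(); g=C+.12*ex+.003*ey; go(pose(84.8,-20),[*g,.05])
E
```

```text
time: 34.17
position: [0.6022, 0.2377, 0.0375]
tool_rot: [2.129, 1.942, -0.375]
ft_force: [-0.9, -0.9, -1.4]
grip_width: 0.499
grip_force: 40.0
{'time': 34.175, 'position': [0.6022, 0.2377, 0.0375], 'tool_rot': [2.1292, 1.9423, -0.3747], 'joint_positions': [-0.082, 0.7248, -0.7187, 1.4582, 0.6952, 1.4411, -1.0288], 'ft_force': [-0.8665, -0.9017, -1.372], 'grip_width': 0.4986, 'grip_force': 40.0035}
[[0.086, 0.996, -0.031], [0.936, -0.091, -0.341], [-0.342, 0.001, -0.94]]
target [0.6012 0.2311 0.0321] rot(tool,deg) [ 0.03  0.01 -0.06] shift now mm [-4.4 -0.4  7.3] shift after rot mm [-4.4 -0.4  7.3]
```

```bash
python3 -m handwheel '[[0.03,-0.004,0,0.004,0,0,0],[0.03,0,0,0.003,0,0,0],[0.03,0,0,0,0,0,0],[0.058,0,0,0,0,0,0],[0.058,0,0,0,0,0,0],[0.058,0,0,0,0,0,0],[0.058,0,0,-0.05,0,0,0],[0.058,0,0,-0.06,0,0,0],[0.066,0,0,-0.06,0,10,0],[0.066,-0.05,0,0,0,10,0],[0.066,-0.06,0,0,0,0,0],[0.066,-0.06,0,0,0,0,0]]'; python3 -m handwheel '[[0.05,-0.06,0,0,0,0,0],[0.05,-0.04,0,0,0,0,-10],[0.05,0,0,0,0,0,-10],[0.05,0,0,0,0,0,-10],[0.05,0,0,0,0,0,-10],[0.05,0,0,0,0,0,-10],[0.05,0,0,0,0,0,-8],[0.05,0,0,0,0,0,0]]'; python3 - <<'E'
from hov import *
st(); look("h7",y=(-.12,.12),z=(.02,.1))
im=cv2.imread("pics/h7_scene.png"); cv2.imwrite("pics/h7c.png",cv2.resize(im[120:320,220:560],None,fx=2.3,fy=2.3))
go(pose(143.2,0),[.6685,-.033,.094],.08)
E
```

```text
time: 35.67
position: [0.5919, 0.1247, 0.2025]
tool_rot: [2.31, 2.107, -0.032]
ft_force: [0.5, -0.8, 0.3]
grip_width: 0.756
grip_force: 0.0
time: 36.67
position: [0.583, 0.0278, 0.2047]
tool_rot: [1.003, 2.975, -0.038]
ft_force: [-0.2, -0.7, -0.5]
grip_width: 0.575
grip_force: 0.0
{'time': 36.675, 'position': [0.583, 0.0278, 0.2047], 'tool_rot': [1.003, 2.9748, -0.0381], 'joint_positions': [0.7592, 0.3705, -1.0717, 1.6129, 0.3519, 1.3705, 0.5609], 'ft_force': [-0.1805, -0.7445, -0.4759], 'grip_width': 0.5749, 'grip_force': 0.0}
[[-0.796, 0.605, -0.006], [0.605, 0.796, -0.024], [-0.01, -0.022, -1.0]]
top orange 244 5% [ 19.8 -35.9  57.1] 50% [35.  -3.8 66.8] 95% [56.7 25.3 73.1]
top blue 303 5% [-60.3 -34.4  56.8] 50% [-41.1  -1.3  66.7] 95% [-22.7  27.4  73.2]
top black 578 5% [-56.8 -48.8  35.8] 50% [ 38.6 -38.4  65.6] 95% [131.1  45.4  76.9]
scene orange 200 5% [ 35.2 -35.5  48.9] 50% [59.   1.  59.3] 95% [63.  22.1 72. ]
scene blue 440 5% [-44.5 -37.1  47.9] 50% [-26.3  -2.2  66.2] 95% [-17.4  24.6  72.4]
scene black 991 5% [-40.4 -48.4  36.1] 50% [ 61.2 -22.3  61.1] 95% [142.3  43.1  74.2]
target [ 0.6685 -0.033   0.155 ] rot(tool,deg) [-1.28  0.58 -0.52] shift now mm [-104.3    4.5   50.8] shift after rot mm [-104.9    2.4   49.8]
```

View pics/h7c.png

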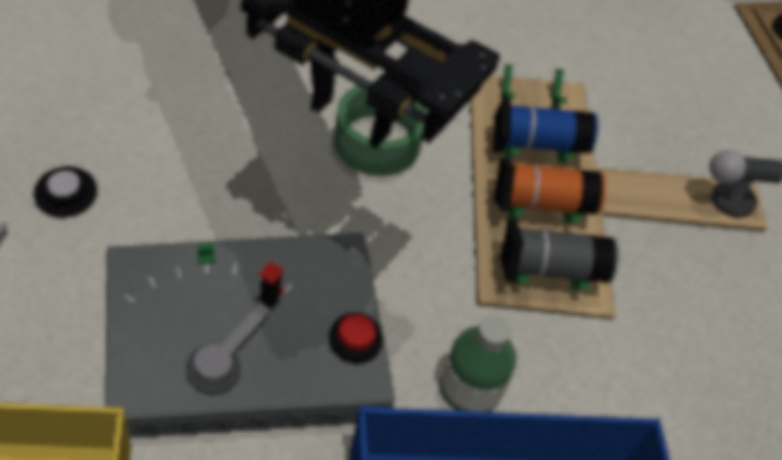

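```bash
python3 -m handwheel '[[0.05,-0.053,0.002,0,-0.6,0.3,0],[0.05,-0.052,0.001,0,-0.6,0.3,-0.5],[0.05,0,0,0.05,0,0,0],[0.05,0,0,0,0,0,0]]'; python3 - <<'E'
from hov import *
st(); go(pose(143.2,0),[.6685,-.033,.094])
E
```

```text
time: 37.28
position: [0.6661, -0.0337, 0.1517]
tool_rot: [-0.988, -2.973, 0.005]
ft_force: [-0.3, 1.7, 0.5]
grip_width: 0.579
grip_force: 0.0
{'time': 37.275, 'position': [0.6661, -0.0337, 0.1517], 'tool_rot': [-0.9881, -2.9734, 0.0048], 'joint_positions': [0.6869, 0.5885, -0.9686, 1.4606, 0.4857, 1.3564, 0.6195], 'ft_force': [-0.2949, 1.7484, 0.4644], 'grip_width': 0.5789, 'grip_force': 0.0}
[[-0.801, 0.599, -0.009], [0.599, 0.801, -0.0], [0.007, -0.006, -1.0]]
target [ 0.6685 -0.033   0.075 ] rot(tool,deg) [-0.32 -0.4   0.03] shift now mm [-2.   2.4 76.6] shift after rot mm [-1.5  2.  76.7]
```

```bash
python3 -m handwheel '[[0.05,-0.002,0.001,0.04,0,0,0],[0.05,0,0.001,0.036,0,0,0],[0.05,0,0,0,0,0,0],[0.005,0,0,0,0,0,0],[0.005,0,0,0,0,0,0],[0.005,0,0,0,0,0,0],[0.005,0,0,0,0,0,0],[0.005,0,0,0,0,0,0]]' 8; python3 - <<'E'
from hov import *
st()
piv=np.array([.732,-.081])
s=ctrl.get_state(); v=np.array(s["position"][:2])-piv; print("az",np.degrees(np.arctan2(v[1],v[0])),np.linalg.norm(v))
E
```

```text
time: 38.28
position: [0.6714, -0.0331, 0.0803]
tool_rot: [-0.989, -2.982, 0.003]
ft_force: [-1.2, -0.6, 2.4]
grip_width: 0.159
grip_force: 8.0
{'time': 38.275, 'position': [0.6714, -0.0331, 0.0803], 'tool_rot': [-0.9886, -2.9816, 0.0029], 'joint_positions': [0.6648, 0.652, -0.93, 1.5248, 0.5418, 1.2404, 0.5844], 'ft_force': [-1.1899, -0.5855, 2.437], 'grip_width': 0.1594, 'grip_force': 8.0001}
[[-0.802, 0.597, -0.001], [0.597, 0.802, -0.002], [-0.0, -0.002, -1.0]]
az 141.71623093676692 0.07726275219817356
```

```bash
python3 -m handwheel '[[0.005,0,-0.005,0,0,0,-3.6],[0.005,0,-0.005,0,0,0,-3.6],[0.005,0,-0.005,0,0,0,-3.6],[0.005,0,-0.005,0,0,0,-3.6],[0.005,0,0,0,0,0,0],[0.005,0,0,0,0,0,0]]' 8; cat > az.py <<'E'
from hov import *
st(); piv=np.array([.732,-.081]); s=ctrl.get_state(); v=np.array(s["position"][:2])-piv; print("az",np.degrees(np.arctan2(v[1],v[0])),np.linalg.norm(v))
E
python3 az.py
```

```text
time: 39.02
position: [0.6655, -0.042, 0.0811]
tool_rot: [0.598, 3.076, 0.018]
ft_force: [9.7, 10.5, -4.5]
grip_width: 0.176
grip_force: 8.0
{'time': 39.025, 'position': [0.6655, -0.042, 0.0811], 'tool_rot': [0.5981, 3.0759, 0.0185], 'joint_positions': [0.7296, 0.6603, -0.9893, 1.5486, 0.5651, 1.2329, 0.8392], 'ft_force': [9.6832, 10.5489, -4.5008], 'grip_width': 0.1759, 'grip_force': 8.0011}
[[-0.927, 0.375, 0.01], [0.375, 0.927, 0.01], [-0.006, 0.013, -1.0]]
az 149.6046274781819 0.07713302866757488
```

```bash
python3 -m handwheel '[[0.005,0,0,0,0,0,0],[0.005,0,0,0,0,0,0]]' 8; python3 az.py; python3 - <<'E'
from hov import *
im,d=ctrl.get_image("scene"); cv2.imwrite("pics/l1.png",cv2.resize(im[170:310,250:430],None,fx=3.5,fy=3.5))
E
```

```text
time: 39.28
position: [0.6638, -0.0446, 0.081]
tool_rot: [0.601, 3.079, 0.011]
ft_force: [4.1, 5.7, -0.8]
grip_width: 0.17
grip_force: 8.0
{'time': 39.275, 'position': [0.6638, -0.0446, 0.081], 'tool_rot': [0.6008, 3.0789, 0.0109], 'joint_positions': [0.7305, 0.6595, -0.9877, 1.5488, 0.5665, 1.2377, 0.8394], 'ft_force': [4.1044, 5.6992, -0.7822], 'grip_width': 0.1703, 'grip_force': 8.0001}
[[-0.927, 0.376, 0.006], [0.376, 0.927, 0.006], [-0.003, 0.008, -1.0]]
az 151.92754966250317 0.07731566201447823
```

View pics/l1.png

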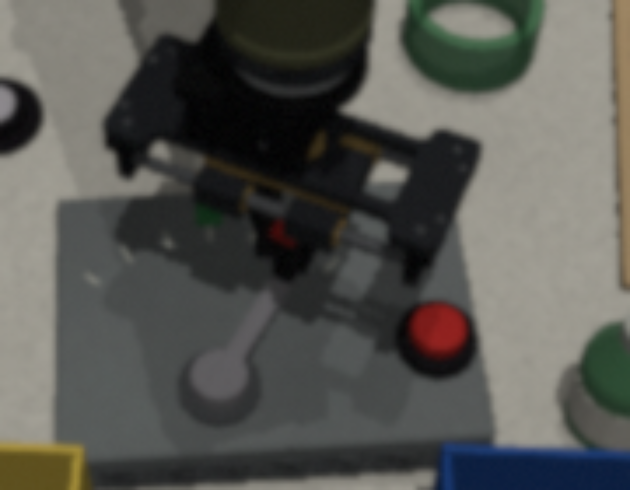

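```bash
python3 -m handwheel '[[0.005,0,0,0,0,0,0],[0.005,0,0,0,0,0,0],[0.005,0,0,0,0,0,0],[0.005,0,0,0,0,0,0]]' 8; python3 az.py
```

```text
time: 39.83
position: [0.6615, -0.0487, 0.0808]
tool_rot: [0.606, 3.082, 0.0]
ft_force: [0.4, 3.2, 6.0]
grip_width: 0.165
grip_force: 8.0
{'time': 39.825, 'position': [0.6615, -0.0487, 0.0808], 'tool_rot': [0.6056, 3.0823, 0.0002], 'joint_positions': [0.7323, 0.6583, -0.9854, 1.5494, 0.5686, 1.2437, 0.8395], 'ft_force': [0.44, 3.216, 5.9644], 'grip_width': 0.1654, 'grip_force': 8.0005}
[[-0.926, 0.378, 0.0], [0.378, 0.926, 0.0], [-0.0, 0.0, -1.0]]
az 155.4028502604866 0.07754584200634582
```

```bash
python3 -m handwheel '[[0.03,0,0,0,0,0,0],[0.03,0,0,0,0,0,0],[0.03,0,0,0,0,0,0],[0.03,0,0,0,0,0,0],[0.03,0,0,0,0,0,0],[0.03,0,0,0,0,0,0],[0.005,0,0,0,0,0,0],[0.005,0,0,0,0,0,0],[0.005,0,0,0,0,0,0],[0.005,0,0,0,0,0,0]]' 8; python3 az.py
```

```text
time: 41.08
position: [0.661, -0.0499, 0.0799]
tool_rot: [-0.607, -3.082, 0.002]
ft_force: [0.1, -0.4, 1.3]
grip_width: 0.16
grip_force: 8.0
{'time': 41.075, 'position': [0.661, -0.0499, 0.0799], 'tool_rot': [-0.6068, -3.0818, 0.002], 'joint_positions': [0.7326, 0.6589, -0.9841, 1.55, 0.5696, 1.2438, 0.8394], 'ft_force': [0.1154, -0.4289, 1.2815], 'grip_width': 0.1596, 'grip_force': 8.0001}
[[-0.925, 0.379, -0.001], [0.379, 0.925, -0.001], [0.0, -0.001, -1.0]]
az 156.3272166503051 0.07747837050969056
```

```bash
python3 -m handwheel '[[0.005,0,-0.005,0,0,0,-3.6],[0.005,0,-0.005,0,0,0,-3.6],[0.005,0,-0.005,0,0,0,-3.6],[0.005,0,-0.005,0,0,0,-3.6],[0.005,0,0,0,0,0,0],[0.005,0,0,0,0,0,0],[0.005,0,0,0,0,0,0],[0.005,0,0,0,0,0,0],[0.005,0,0,0,0,0,0],[0.005,0,0,0,0,0,0],[0.005,0,0,0,0,0,0],[0.005,0,0,0,0,0,0]]' 8; python3 az.py;  python3 -m handwheel '[[0.03,0,0,0,0,0,0],[0.03,0,0,0,0,0,0],[0.03,0,0,0,0,0,0],[0.03,0,0,0,0,0,0],[0.03,0,0,0,0,0,0],[0.03,0,0,0,0,0,0],[0.005,0,0,0,0,0,0],[0.005,0,0,0,0,0,0],[0.005,0,0,0,0,0,0],[0.005,0,0,0,0,0,0]]' 8; python3 az.py
```

```text
time: 42.58
position: [0.6556, -0.067, 0.0803]
tool_rot: [-0.213, -3.134, -0.002]
ft_force: [0.1, 5.2, 2.3]
grip_width: 0.165
grip_force: 8.0
{'time': 42.575, 'position': [0.6556, -0.067, 0.0803], 'tool_rot': [-0.2134, -3.1343, -0.0018], 'joint_positions': [0.794, 0.6765, -1.0358, 1.5603, 0.6014, 1.2542, 1.0975], 'ft_force': [0.0568, 5.2255, 2.2766], 'grip_width': 0.1654, 'grip_force': 8.0002}
[[-0.991, 0.136, 0.0], [0.136, 0.991, 0.001], [0.0, 0.001, -1.0]]
az 169.62056672744774 0.0777182347733659
time: 43.82
position: [0.6553, -0.069, 0.0799]
tool_rot: [-0.216, -3.133, 0.002]
ft_force: [0.1, -0.8, 0.2]
grip_width: 0.155
grip_force: 8.0
{'time': 43.825, 'position': [0.6553, -0.069, 0.0799], 'tool_rot': [-0.2158, -3.1335, 0.0019], 'joint_positions': [0.7947, 0.6766, -1.0342, 1.5602, 0.603, 1.2548, 1.0974], 'ft_force': [0.1368, -0.7639, 0.1633], 'grip_width': 0.1555, 'grip_force': 8.0}
[[-0.991, 0.137, -0.001], [0.137, 0.991, -0.001], [0.001, -0.001, -1.0]]
az 171.1321083500564 0.07762811397071137
```

```bash
python3 -m handwheel '[[0.005,0,-0.005,0,0,0,-3.6],[0.005,0,-0.005,0,0,0,-3.6],[0.005,0,-0.005,0,0,0,-3.6],[0.005,0,-0.005,0,0,0,-3.6],[0.005,0,0,0,0,0,0],[0.005,0,0,0,0,0,0],[0.005,0,0,0,0,0,0],[0.005,0,0,0,0,0,0],[0.005,0,0,0,0,0,0],[0.005,0,0,0,0,0,0],[0.005,0,0,0,0,0,0],[0.005,0,0,0,0,0,0]]' 8; python3 az.py;  python3 -m handwheel '[[0.034,0,0,0,0,0,0],[0.034,0,0,0,0,0,0],[0.034,0,0,0,0,0,0],[0.034,0,0,0,0,0,0],[0.034,0,0,0,0,0,0],[0.034,0,0,-0.05,0,0,0],[0.034,0,0,-0.05,0,0,0],[0.01,0,0,-0.03,0,0,0],[0.0,0.05,0.05,0,0,0,0],[0,0,0.05,0,0,0,0],[0,0,0.05,0,0,0,0],[0,0,0,0,0,0,0]]'; python3 az.py; python3 - <<'E'
from hov import *
im,d=ctrl.get_image("scene"); cv2.imwrite("pics/l2.png",cv2.resize(im[170:310,230:430],None,fx=3.5,fy=3.5))
s=ctrl.get_state(); print(Rn.from_rotvec(s["tool_rot"]).as_matrix().T@(np.array([.699,.0444,.085])-s["position"]))
hs=cv2.cvtColor(im,cv2.COLOR_BGR2HSV).astype(int); m=((hs[...,0]<5)|(hs[...,0]>172))&(hs[...,1]>150)&(hs[...,2]>60)
k,l,q,c=cv2.connectedComponentsWithStats(m.astype(np.uint8))
for i in range(1,k):
    if q[i,4]>6: print(c[i].round(1),q[i,4],plane("scene",[c[i]],.103).round(4))
E
```

```text
time: 45.32
position: [0.655, -0.0863, 0.08]
tool_rot: [-0.182, 3.136, 0.003]
ft_force: [2.3, 4.3, -0.9]
grip_width: 0.166
grip_force: 8.0
{'time': 45.325, 'position': [0.655, -0.0863, 0.08], 'tool_rot': [-0.1818, 3.1356, 0.0032], 'joint_positions': [0.845, 0.706, -1.0807, 1.5557, 0.6402, 1.2712, 1.3566], 'ft_force': [2.3024, 4.3165, -0.8816], 'grip_width': 0.1656, 'grip_force': 7.9999}
[[-0.993, -0.116, 0.001], [-0.116, 0.993, 0.002], [-0.001, 0.002, -1.0]]
az -176.02885943698277 0.07722916019981407
time: 46.82
position: [0.5928, 0.0555, 0.2108]
tool_rot: [-0.193, 3.135, 0.0]
ft_force: [0.3, 0.2, -0.1]
grip_width: 0.013
grip_force: 0.0
{'time': 46.825, 'position': [0.5928, 0.0555, 0.2108], 'tool_rot': [-0.1929, 3.1353, 0.0004], 'joint_positions': [0.8086, 0.4809, -1.2447, 1.5799, 0.4595, 1.4135, 1.2187], 'ft_force': [0.3391, 0.178, -0.0573], 'grip_width': 0.0134, 'grip_force': 0.0}
[[-0.992, -0.123, 0.0], [-0.123, 0.992, 0.0], [-0.0, 0.0, -1.0]]
az 135.55732493000215 0.19501196633561788
[-0.10365992 -0.01998534  0.12538712]
[310. 231.] 49 [[ 0.6536 -0.0896  0.103 ]]
[188.5 271.2] 475 [[ 0.7553 -0.3134  0.103 ]]
[374.9 263.7] 201 [[0.7234 0.0387 0.103 ]]
```

View pics/l2.png

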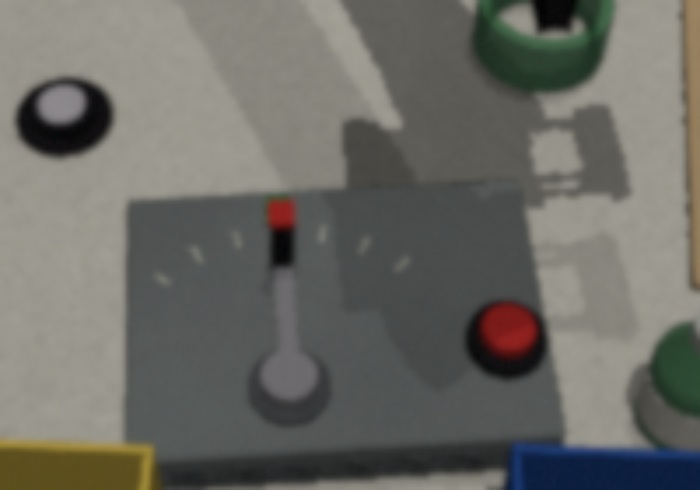

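```bash
python3 -m handwheel '[[0,-0.052,-0.01,0,0,0,0],[0,-0.052,-0.01,0,0,0,0],[0,0,0,0.05,0,0,0],[0,0,0,0.05,0,0,0],[0,0,0,0,0,0,0],[0,0,0,0,0,0,0]]' 20; python3 - <<'E'
from h import *
s=st(); print((Rn.from_rotvec(s["tool_rot"]).as_matrix().T@(np.array([.699,.0444,.065])-s["position"])).round(4))
E
```

```text
time: 47.62
position: [0.7008, 0.0409, 0.1116]
tool_rot: [-0.177, 3.135, -0.001]
ft_force: [1.0, 0.3, 1.0]
grip_width: 0.005
grip_force: 0.0
{'time': 47.625, 'position': [0.7008, 0.0409, 0.1116], 'tool_rot': [-0.177, 3.1354, -0.0009], 'joint_positions': [0.5859, 0.7442, -1.062, 1.411, 0.6507, 1.3596, 1.19], 'ft_force': [1.0177, 0.3272, 0.9922], 'grip_width': 0.0046, 'grip_force': 0.0}
[[-0.994, -0.113, 0.001], [-0.113, 0.994, -0.0], [-0.001, -0.001, -1.0]]
[0.0014 0.0038 0.0466]
```

```bash
python3 -m handwheel '[[0,0.001,0.003,0.025,0,0,0],[0,0,0,0.019,0,0,0],[0,0,0,0.005,0,0,0],[0,0,0,0.005,0,0,0],[0,0,0,0,0,0,0],[0,0,0,0,0,0,0],[0,0,0,0,0,0,0]]'; python3 -m handwheel '[[0,0,0,0.003,0,0,0],[0,0,0,0,0,0,0],[0,0,0,0,0,0,0]]'
```

```text
time: 48.5
position: [0.6992, 0.0442, 0.0613]
tool_rot: [-0.178, 3.135, -0.004]
ft_force: [-8.3, -2.9, 18.2]
grip_width: 0.009
grip_force: 9.8
time: 48.88
position: [0.6993, 0.0442, 0.061]
tool_rot: [-0.178, 3.135, -0.006]
ft_force: [-12.0, -4.1, 31.4]
grip_width: 0.005
grip_force: 15.9
```

```bash
python3 -m handwheel '[[0,0,0,-0.03,0,0,0],[0,0,0,-0.05,0,0,0],[0,0,0,-0.06,0,0,0],[0,0.06,0,0,0,0,0],[0,0.06,0,0,0,0,0],[0,0,-0.05,0,0,0,0],[0,0,-0.05,0,0,0,0],[0,0,0,0,0,0,0],[0,0,0,0,0,0,0]]'; python3 - <<'E'
from hov import *
look("e",y=(-.12,.12),z=(.02,.1)); 
im=cv2.imread("pics/e_scene.png"); cv2.imwrite("pics/ec.png",cv2.resize(im[120:320,150:520],None,fx=2.15,fy=2.15))
z=np.load("e_top.npz"); P=cloud("top",z["d"]).reshape(-1,3); r=rk(P)
m=(abs(r[:,0]-120)<27)&(abs(r[:,1])<80)&(r[:,2]>45)&(r[:,2]<85); print("grey",np.percentile(r[m],[2,50,98],axis=0).round(1))
m=(abs(r[:,0]-40)<27)&(abs(r[:,1])<80)&(r[:,2]>45)&(r[:,2]<85); print("orange",np.percentile(r[m],[2,50,98],axis=0).round(1))
E
```

```text
time: 50.0
position: [0.5908, -0.068, 0.1936]
tool_rot: [-0.179, 3.136, -0.0]
ft_force: [-0.5, 0.2, 0.8]
grip_width: 0.007
grip_force: 0.0
top orange 244 5% [ 20.  -35.5  57. ] 50% [35.8 -4.4 66.7] 95% [56.6 24.4 74.1]
top blue 301 5% [-60.2 -34.8  56.8] 50% [-41.   -1.2  67.4] 95% [-22.7  26.9  73.6]
top black 588 5% [-56.9 -48.8  35.9] 50% [ 38.1 -37.1  65.4] 95% [131.3  45.3  76.5]
scene orange 210 5% [ 35.6 -35.4  48.9] 50% [58.8 -1.4 59.9] 95% [62.7 22.6 72.2]
scene blue 444 5% [-44.4 -37.2  47.3] 50% [-26.2  -2.6  65.8] 95% [-17.3  24.6  72.5]
scene black 998 5% [-40.5 -48.5  35.1] 50% [ 61.2 -21.   61. ] 95% [142.3  43.   74.3]
grey [[ 9.830e+01 -4.590e+01  4.940e+01]
 [ 1.167e+02  1.000e-01  6.630e+01]
 [ 1.389e+02  5.070e+01  7.600e+01]]
orange [[ 18.2 -49.1  48.8]
 [ 38.7  -4.1  66.6]
 [ 61.5  46.2  78.1]]
```

View pics/ec.png

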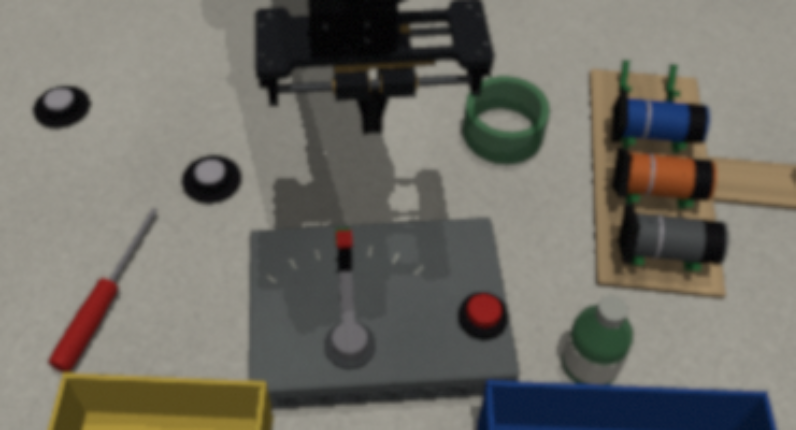

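```bash
python3 -c "
from bench import ctrl; print(ctrl.close_job())"
```

```text
the job is handed in; nothing more can be done
None
```

I laid the three speakers on the bench (blue, orange, grey) in cradles with grilles to the microphone, clicked the lever notch by notch to the green tab at notch 3, pressed and released the start button, and handed the job in at about 50 s; the final pictures looked right, but no verdict came back.

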